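Park the vanity pots in their numbered stalls

TASK

Fill the three porcelain stalls on the vanity shelf in the order of their raised dots: push the smallest lidded pot fully home against the back wall of the one-dot stall, then the middle-sized pot into the two-dot stall, and last the biggest into the three-dot stall. Slide the pots along the shelf gently, without gripping, lifting or tipping them, and leave everything else on the shelf where it stands.

Things in the scene. Friction and masses are not known exactly. Their poses are not given: they have to be found in the camera images.
- pot_small: the smallest of three round lidded pots (straight-sided white porcelain with a flush steel lid, one solid piece): 40 mm in diameter, 28 mm high, about 80 g, standing upright loose on the shelf; origin at the centre of its underside, z up. It slides freely on the shelf
- pot_medium: the middle-sized of three round lidded pots (straight-sided white porcelain with a flush steel lid, one solid piece): 48 mm in diameter, 38 mm high, about 130 g, standing upright loose on the shelf; origin at the centre of its underside, z up. It slides freely on the shelf
- pot_large: the biggest of three round lidded pots (straight-sided white porcelain with a flush steel lid, one solid piece): 56 mm in diameter, 50 mm high, about 200 g, standing upright loose on the shelf; origin at the centre of its underside, z up. It slides freely on the shelf
- stall1: stall one: low white porcelain U fixed to the shelf, one black dot on top of its back wall. Inside 70 wide, 45 deep, no floor or roof; walls 26 high, sides 7 thick, back 22 thick. Origin on the shelf, mid of back wall's inner face; +x runs from mouth to back wall (push-in direction): side walls at x -45 to 0, back wall 0 to 22 mm. A pot that touches the back has its centre at x = -radius. The stalls' places are swapped from start to start
- stall2: stall two: low white porcelain U fixed to the shelf, two black dots on top of its back wall. Inside 70 wide, 45 deep, no floor or roof; walls 26 high, sides 7 thick, back 22 thick. Origin on the shelf, mid of back wall's inner face; +x runs from mouth to back wall (push-in direction): side walls at x -45 to 0, back wall 0 to 22 mm. A pot that touches the back has its centre at x = -radius. The stalls' places are swapped from start to start
- stall3: stall three: low white porcelain U fixed to the shelf, three black dots on top of its back wall. Inside 70 wide, 45 deep, no floor or roof; walls 26 high, sides 7 thick, back 22 thick. Origin on the shelf, mid of back wall's inner face; +x runs from mouth to back wall (push-in direction): side walls at x -45 to 0, back wall 0 to 22 mm. A pot that touches the back has its centre at x = -radius. The stalls' places are swapped from start to start
- tumbler: bystander, to be left alone: cobalt glass tumbler, 62 mm across the rim (54 mm at the foot), 68 mm tall; origin at the centre of its underside
- varnish: bystander, to be left alone: nail varnish bottle, round, 34 mm in diameter, 64 mm tall with its narrow black cap; origin at the centre of its underside
- mascara: bystander, to be left alone: black mascara tube with a gold cap standing upright, 19 mm in diameter, 110 mm tall; origin at the centre of its underside
- eyeshadow: bystander, to be left alone: small flat square eyeshadow compact, 24 x 24 mm, 10 mm high; origin at the centre of its underside
- lipstick: bystander, to be left alone: square upright lipstick case, 19 x 19 mm, 58 mm tall; origin at the centre of its underside
- brush_pot: bystander, to be left alone: white porcelain brush pot, 80 mm in diameter, 100 mm tall, with brushes rising to 190 mm; origin at the centre of its underside
- hair_stick: bystander, to be left alone: flat sandalwood hair stick lying along its x, from x = -95 to +80 mm, at most 16 mm wide and 8 mm high; origin on its underside
- soap_dish: bystander, to be left alone: white soap dish with a bar of soap, 85 mm (its x) by 125 mm (its y), 24 mm high; origin at the centre of its underside
Things that resemble listed ones, but are neither listed nor needed, are in the scene too. What is shaped like the pot_large but black or brown is not meant.

How it is judged:
By the outcome, as a careful person would: the job done as asked, in the order asked, and still so for the second after the job is handed in, with the robot touching nothing.
It also fails if it takes over 72 s, if anything falls off the work surface, if the arm or the gripper's body presses on something with over 40 N, if the wrist force passes 120 N, or if a joint passes its speed limit or range.

ROBOT

A 6-joint arm with a two-finger parallel gripper is mounted at the origin on the work surface. World frame = base frame: x ahead of the robot, y to its left, z up, the work surface at z = 0. Lengths are in mm, angles in rad, forces in N, time in s.
With the tool pointing down it reaches from about 400 to 825 mm from the base axis. Payload 7 kg.
Tool frame: the origin (TCP) lies on the mounting face of the last link; the fingertips stand 173 mm ahead of it and the grasp point (between the pads) lies 155 mm ahead of it; x points along the fingers, y is the direction in which the jaws open and shut, and the axes are right-handed (so a half turn about x gives the same grasp; the last joint's range is limited). The gripper opens to 85 mm and grips with 20 to 120 N. Pads are 22 mm wide; open, the fingers measure 114 mm over their backs; the gripper's body (76 mm by 85 mm) begins 54 mm behind the grasp point. The pads swing forward as they close: fully open they stand 13 mm farther back than shut.
Start: joints at [1.506, 0.359, 0.012, 0, -1.224, -0.288], TCP at [233.238, 633.4, 404.702] pointing down, gripper open.
Joint ranges: [-3.07, 3.07], [-1.43, 2.12], [-1.02, 1.25], [-3.03, 1.67], [-3.05, -0], [-3.03, 3.03]. Speed limits (rad/s): [2.39, 2.39, 3.01, 3.14, 3.14, 3.14].

INTERFACE

Orientations are given as [roll, pitch, yaw] about the fixed x, y, z axes, in that order (R = Rz(yaw) Ry(pitch) Rx(roll)).
In Python, from rig import * gives the robot as it stands.
- The arm moves only by the tool jog_arm, never from a script. Its argument "series" is a list of rows, each a list of 7 numbers: the shift along the tool's x, y, z in mm, then the turn, a rotation vector about the tool's x, y, z in rad, then the opening, from 0 (shut) to 1 (fully open). In form: [[dx, dy, dz, rx, ry, rz, jaw], ...]. A call has 1 to 5 rows; each row shifts and turns the commanded pose from where the row before left it, along the tool's axes as they then stand; what a row does not reach is not made up. A row lasts 1/12 s, in which the tool goes at most 41.7 mm and 7.16 degrees, less where a joint would pass 70% of its speed; a pose out of reach is approached as far as the arm can. A call is refused whole if a number of a shift passes 41.7 or a number of a turn 0.125, either way. A call with a gripper value outside its range is refused whole. The fingers move at their own pace and stop on an object; "squeeze" is the grip in N (left out, the last holds). Time passes only in rows, so rows that do not move let the fingers close. It gives the time, the measured TCP pose, the force and the opening at its end, in the units of the state.
- get_obs(): the state, without advancing time (a new reading comes with each control period).
- camera(name): name is "side" or "top"; returns a dict with "color" (384x512x3 uint8, red, green, blue), "z_map" (384x512 float32, mm along the optical axis (not along the pixel's ray), 0 where there is no reading), "camera_matrix" (3x3 intrinsics, pixels), "rvec" (rotation vector, rad) and "tvec" (3), from world to camera coordinates, as OpenCV has them. Camera axes: x right, y down, z forward; pixel columns grow to the right and rows downward; lengths in mm; the calibration is good to about 2 mm. A picture is of the moment at which its call begins.
- hand_in(): hands the job in, once; it reports no verdict.
The state is a dict: "time_s": time; "joint_positions": joint angles; "joint_velocities": joint speeds; "joint_efforts": joint torques, N m; "eef_pos": TCP position; "eef_rot": TCP orientation; "force": force on the tool from outside, world axes, zero at the start; "ft_torque": the same for the moment, N m; "finger_gap": finger opening in mm.
Only numpy, scipy, OpenCV 4.12 (cv2) and the standard library are available. Lean on these libraries where they do the work, as an engineer would, in place of code of your own. Each camera call takes 0.05 s, during which the arm holds its last target.

## Working session

There is one attempt and no reset: what is moved stays moved. The work goes in short steps, Python scripts to look and compute and a tool call to move; the robot and the scene stay as the last step left them, time stands still between calls to the robot, and variables do not carry over. Pictures are saved under pics/ and viewed, and the job is handed in when it is done.

Besides the shell and the picture viewer there is one more tool, called after ">>>" as name(argument=value, ...), one argument or row to a line, values as JSON. jog_arm: Moves the arm, as the interface text tells. Its arguments: {"type":"object","properties":{"series":{"type":"array","items":{"type":"array","items":{"type":"number"}}},"squeeze":{"type":"number"}},"required":["series"]}

```bash
mkdir -p pics; ls; cat > h.py <<'E'
from rig import *
import numpy as np, cv2
def snap(n):
    c=camera(n); np.savez('pics/'+n+'.npz',**c); return c
def w(c,u,v,z=None):
    K=c['camera_matrix'];R=cv2.Rodrigues(np.array(c['rvec'],float))[0];t=np.array(c['tvec'],float).ravel()
    ray=np.linalg.inv(K)@np.array([u,v,1.0])
    if z is None: p=ray*c['z_map'][int(round(v)),int(round(u))]; return R.T@(p-t)
    C=-R.T@t; d=R.T@ray; return C+d*(z-C[2])/d[2]
E
python3 - <<'E'
from h import *
print(get_obs())
for n in('top','side'):
    c=snap(n); cv2.imwrite(f'pics/{n}0.png',cv2.resize(c['color'][:,:,::-1],(800,600),interpolation=cv2.INTER_CUBIC))
    print(n,c['camera_matrix'],c['rvec'],c['tvec'])
E
```

```text
pics
{'time_s': 0.0, 'joint_positions': array([ 1.50609815e+00,  3.59379627e-01,  1.10502119e-02, -3.10101201e-04,
       -1.22409117e+00, -2.88087243e-01]), 'joint_velocities': array([-0.00100826, -0.0002916 , -0.00067128, -0.00013461, -0.00054864,
       -0.00058678]), 'joint_efforts': array([ 9.08168977e-05, -5.83325672e+01,  2.93426746e+01,  6.93693995e+00,
       -5.79147643e-03,  1.57630376e-05]), 'eef_pos': array([233.17053715, 633.24168807, 403.77158805]), 'eef_rot': array([ 1.68132254,  1.5691461 , -1.81316114]), 'force': array([ 0.14828473, -0.51040956,  0.80958164]), 'ft_torque': array([ 0.02367466, -0.02325004, -0.05047885]), 'finger_gap': 85.08882661380711}
top [[384.21009034   0.         255.34745591]
 [  0.         384.21009034 194.26905808]
 [  0.           0.           1.        ]] [ 2.09439591 -2.11745781  0.17682334] [  19.61192531  492.97945822 1250.09400266]
side [[350.23145803   0.         250.30894763]
 [  0.         350.23145803 190.66110749]
 [  0.           0.           1.        ]] [ 0.4766796  -2.68525835  1.21789095] [443.73096148 149.09264018 818.78791469]
```

View pics/top0.png

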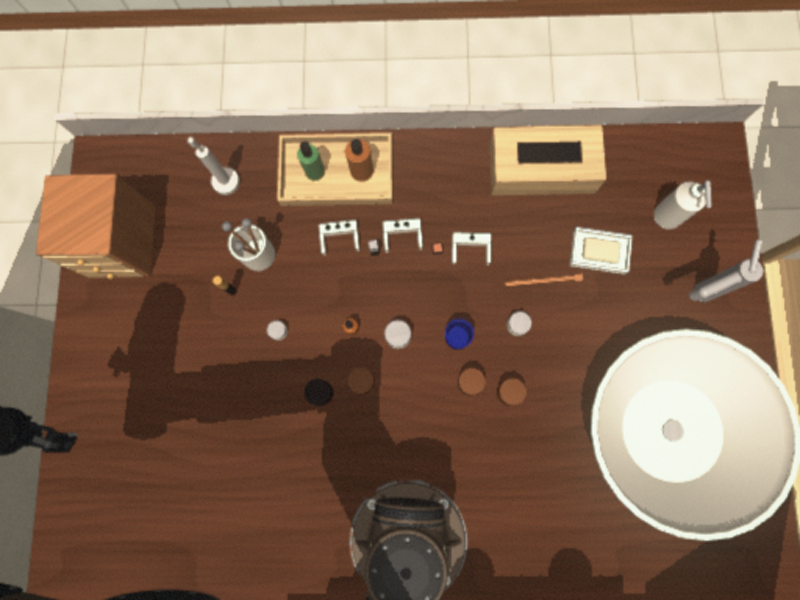

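View pics/side0.png

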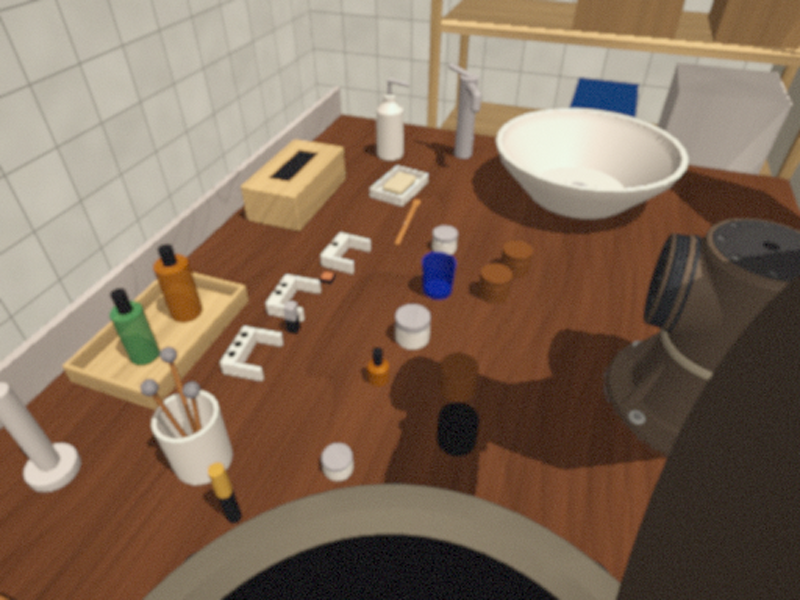

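The top view shows the stalls left to right as three dots (338,235), two dots (402,232) and one dot (472,245). The white pots are at (277,330), (398,333) and (519,322). I'll enlarge to confirm.

```bash
python3 - <<'E'
import numpy as np,cv2
c=np.load('pics/top.npz'); im=c['color'][:,:,::-1]
a=im[130:230,165:345]; cv2.imwrite('pics/z1.png',cv2.resize(a,(792,440),interpolation=cv2.INTER_CUBIC))
a=im[135:175,195:325]; cv2.imwrite('pics/z2.png',cv2.resize(a,(780,240),interpolation=cv2.INTER_CUBIC))
E
```

```text
(no output)
```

View pics/z1.png

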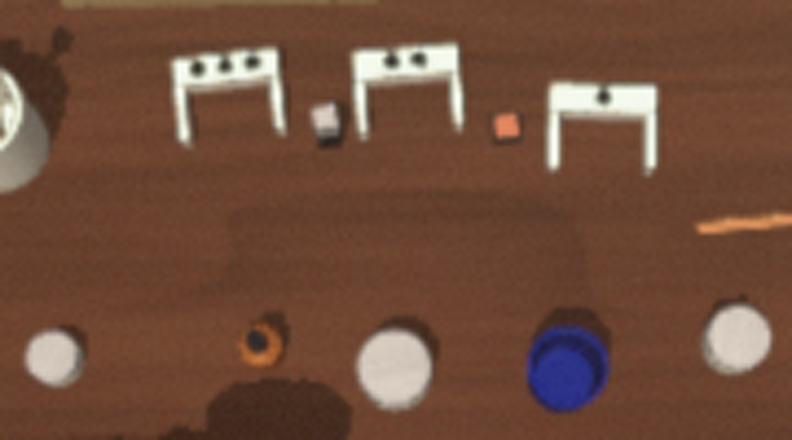

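View pics/z2.png

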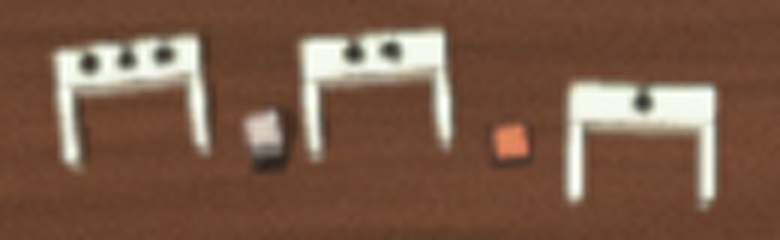

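Zoom 1 shows dots 3, 2 and 1 from left to right. The white steel-lidded pots are at (53,357), (395,367) and (738,338), with the black and brown lookalikes outside the crop. Next: measure with the depth map.

```bash
cat >> h.py <<'E'
def cloud(c):
    K=c['camera_matrix'];R=cv2.Rodrigues(np.array(c['rvec'],float))[0];t=np.array(c['tvec'],float).ravel()
    v,u=np.mgrid[:384,:512]; z=c['z_map']
    P=np.stack([(u-K[0,2])/K[0,0]*z,(v-K[1,2])/K[1,1]*z,z],-1)
    return (P-t)@R
def px(c,p):
    return cv2.projectPoints(np.array([p],float),np.array(c['rvec'],float),np.array(c['tvec'],float),c['camera_matrix'],None)[0].ravel()
E
python3 - <<'E'
from h import *
c=dict(np.load('pics/top.npz')); P=cloud(c)
sub=P[:, :]
print('shelf z',np.median(P[175:185,200:300,2]))
m=(P[...,2]>6)&(P[...,2]<200)
n,l,st,ce=cv2.connectedComponentsWithStats(m.astype(np.uint8))
for i in range(1,n):
    if st[i,4]<8 or st[i,4]>3000: continue
    q=P[l==i]; zt=np.percentile(q[:,2],95); tq=q[q[:,2]>zt-5]
    mc=c['color'][l==i].mean(0).astype(int)
    (cx,cy),r=cv2.minEnclosingCircle(tq[:,:2].astype(np.float32))
    print(i,ce[i].round(0),st[i,4],'ztop %.0f'%zt,'topmean',tq[:,:2].mean(0).round(1),'circ',round(cx,1),round(cy,1),round(r,1),mc,'x',q[:,0].min().round(),q[:,0].max().round(),'y',q[:,1].min().round(),q[:,1].max().round())
E
```

```text
shelf z -0.2831537376307236
8 [214. 107.] 2426 ztop 119 topmean [815.4 125.9] circ 817.1 147.3 72.9 [177 147 101] x 738.0 921.0 y 29.0 301.0
39 [140. 110.] 401 ztop 170 topmean [797.6 418.2] circ 799.2 420.2 14.2 [173 163 149] x 767.0 864.0 y 388.0 451.0
159 [437. 130.] 693 ztop 189 topmean [ 676.9 -597.1] circ 674.9 -597.6 26.0 [179 171 154] x 649.0 768.0 y -624.0 -564.0
236 [160. 157.] 674 ztop 181 topmean [633.6 332. ] circ 634.1 335.6 29.4 [151 141 125] x 581.0 661.0 y 297.0 377.0
239 [217. 148.] 239 ztop 31 topmean [670.1 150. ] circ 652.7 149.2 51.1 [193 192 175] x 618.0 693.0 y 104.0 196.0
241 [257. 147.] 222 ztop 30 topmean [671.8   7.5] circ 656.3 4.0 50.7 [205 205 189] x 620.0 693.0 y -35.0 50.0
251 [385. 160.] 696 ztop 27 topmean [ 616.3 -437.2] circ 615.5 -438.1 72.7 [222 216 187] x 563.0 674.0 y -506.0 -370.0
265 [301. 155.] 226 ztop 30 topmean [ 637.5 -147.2] circ 621.6 -148.2 48.9 [217 217 202] x 589.0 659.0 y -193.0 -107.0
283 [239. 158.] 53 ztop 59 topmean [625.2  71.1] circ 624.6 70.9 10.5 [138 125 115] x 614.0 634.0 y 61.0 79.0
284 [280. 159.] 43 ztop 15 topmean [6
[... 1104 characters left out ...]
5.0 y -143.0 -83.0
468 [177. 211.] 119 ztop 31 topmean [441.3 285. ] circ 442.5 285.4 19.3 [190 178 166] x 424.0 460.0 y 266.0 306.0
536 [231. 243.] 239 ztop 54 topmean [329.4  98.4] circ 329.7 98.2 27.4 [83 53 35] x 302.0 357.0 y 71.0 126.0
546 [301. 244.] 242 ztop 53 topmean [ 325.8 -137. ] circ 325.1 -137.4 27.3 [135  86  56] x 298.0 351.0 y -164.0 -109.0
556 [204. 251.] 249 ztop 54 topmean [307.6 190.7] circ 305.4 189.2 27.1 [31 25 23] x 279.0 331.0 y 162.0 215.0
558 [327. 251.] 259 ztop 53 topmean [ 302.7 -220.7] circ 303.5 -221.6 27.5 [131  83  55] x 275.0 330.0 y -249.0 -193.0
660 [263. 336.] 1360 ztop 72 topmean [ 68.6 -10.5] circ 34.6 1.9 89.7 [79 68 57] x -86.0 117.0 y -115.0 118.0
```

```bash
cat >> h.py <<'E'
def fitstall(c,x0,y0,yaw0=0,save=None):
    from scipy.optimize import minimize
    u,v=px(c,[x0,y0,13]); S=6; a=36
    u0,v0=int(u)-a,int(v)-a
    crop=c['color'][v0:v0+2*a,u0:u0+2*a].astype(np.float32)
    big=cv2.resize(crop,None,fx=S,fy=S,interpolation=cv2.INTER_CUBIC)
    mask=((big[...,2]>125)).astype(np.uint8)
    n,l,st,ce=cv2.connectedComponentsWithStats(mask)
    j=min(range(1,n),key=lambda i:(1e9 if st[i,4]<1500 else np.hypot(*(ce[i]-a*S))))
    mask=(l==j).astype(np.uint8)
    boxes=[(-45,0,35,42),(-45,0,-42,-35),(0,22,-42,42)]
    def ren(q):
        m=np.zeros_like(mask); cs,sn=np.cos(q[2]),np.sin(q[2])
        for b in boxes:
            p=np.array([[x,y,z] for x in b[:2] for y in b[2:] for z in(0,26)],float)
            W=np.c_[q[0]+cs*p[:,0]-sn*p[:,1],q[1]+sn*p[:,0]+cs*p[:,1],p[:,2]]
            uv=cv2.projectPoints(W,np.array(c['rvec'],float),np.array(c['tvec'],float),c['camera_matrix'],None)[0][:,0]
            uv=(uv-[u0,v0]+.5)*S-.5
            cv2.fillConvexPoly(m,cv2.convexHull(np.round(uv).astype(np.int32)),1)
        return m
    def f(q):
        m=ren([q[0],q[1],q[2]/100]); return 1-(m&mask).sum()/(m|mask).sum()
    r=minimize(f,[x0,y0,yaw0*100],method='Nelder-Mead',options=dict(initial_simplex=[[x0+8,y0+6,0],[x0-8,y0+6,6],[x0+8,y0-8,-6],[x0-6,y0-4,10]],maxiter=300))
    q=r.x.copy();q[2]/=100
    if save:
        vis=big.clip(0,255).astype(np.uint8)[:,:,::-1].copy(); cs,_=cv2.findContours(ren(q),cv2.RETR_LIST,cv2.CHAIN_APPROX_NONE); cv2.drawContours(vis,cs,-1,(0,0,255),1); cv2.imwrite(save,vis)
    return q,1-r.fun
E
python3 - <<'E'
from h import *
from scipy.spatial.transform import Rotation as Ro
c=dict(np.load('pics/top.npz'))
for n,x,y in((1,640,-148),(2,670,5),(3,670,150)):
    q,i=fitstall(c,x,y,0,f'pics/f{n}.png'); print(n,q.round(3),round(i,3))
o=get_obs(); R=Ro.from_euler('xyz',o['eef_rot']).as_matrix(); print(R.round(3))
vis=np.hstack([cv2.resize(cv2.imread(f'pics/f{n}.png'),(260,260)) for n in(3,2,1)]);cv2.imwrite('pics/fits.png',vis)
E
```

```text
1 [ 6.38919e+02 -1.47330e+02  3.80000e-02] 0.816
2 [6.7188e+02 7.8790e+00 4.2000e-02] 0.824
3 [6.69321e+02 1.52722e+02 4.80000e-02] 0.778
[[-0.    -0.346 -0.938]
 [-0.001 -0.938  0.346]
 [-1.     0.001 -0.   ]]
```

View pics/fits.png

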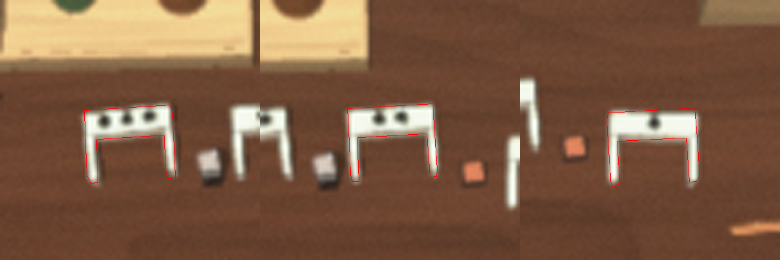

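>>> jog_arm(
  series=[
    [0, 0, 0, 0.108, 0, 0, 0.3],
    [0, 0, 0, 0.108, 0, 0, 0.3],
    [0, 0, 0, 0.108, 0, 0, 0.3],
    [0, 0, 0, 0.108, 0, 0, 0.3],
    [0, 8.2, -29.4, 0, 0, 0, 0.3],
  ],
)

```text
time_s: 0.52
eef_pos: [246.7, 609.4, 403.1]
eef_rot: [2.231, 1.57, -1.701]
force: [0.7, -0.4, -0.1]
finger_gap: 26.2
```

>>> jog_arm(
  series=[
    [0, 8.2, -29.4, 0, 0, 0, 0.3],
    [0, 8.2, -29.4, 0, 0, 0, 0.3],
    [0, 8.2, -29.4, 0, 0, 0, 0.3],
    [0, 8.2, -29.4, 0, 0, 0, 0.3],
    [0, 8.2, -29.4, 0, 0, 0, 0.3],
  ],
)

```text
time_s: 0.93
eef_pos: [323.7, 472.5, 404.3]
eef_rot: [1.879, 1.57, -2.047]
force: [0.6, 0.8, -0.1]
finger_gap: 25.8
```

>>> jog_arm(
  series=[
    [0, 8.2, -29.4, 0, 0, 0, 0.3],
    [0, 8.2, -29.4, 0, 0, 0, 0.3],
    [0, 8.2, -29.4, 0, 0, 0, 0.3],
    [0, 8.2, -29.4, 0, 0, 0, 0.3],
    [0, 8.2, -29.4, 0, 0, 0, 0.3],
  ],
)

```text
time_s: 1.35
eef_pos: [398.6, 339.5, 404.5]
eef_rot: [1.437, 1.57, -2.489]
force: [0.4, 0.3, 0.4]
finger_gap: 25.5
```

>>> jog_arm(
  series=[
    [0, 8.2, -29.4, 0, 0, 0, 0.3],
    [0, 0, 0, 0, 0, 0, 0.3],
  ],
)

```text
time_s: 1.52
eef_pos: [414.5, 310.8, 404.6]
eef_rot: [1.818, 1.57, -2.111]
force: [-0.1, 0.2, 0.1]
finger_gap: 25.6
```

```bash
cat >> h.py <<'E'
from scipy.spatial.transform import Rotation as Ro
def where():
    o=get_obs(); R=Ro.from_euler('xyz',o['eef_rot']).as_matrix(); d=-R[:,2]
    print('t',round(o['time_s'],2),'tcp',o['eef_pos'].round(1),'heading deg',round(np.degrees(np.arctan2(d[1],d[0])),2),'tilt',R[2].round(3),'F',o['force'].round(1),'gap',round(o['finger_gap'],1),'j',o['joint_positions'].round(2))
    return o['eef_pos'],np.arctan2(d[1],d[0])
def to(tx,ty,tz=None):
    p,h=where(); D=np.array([tx,ty])-p[:2]; d=np.array([np.cos(h),np.sin(h)]); r=np.array([d[1],-d[0]])
    print('dx %.1f dy %.1f dz %.1f'%(0 if tz is None else p[2]-tz, D@r, -D@d))
def arc(s,al,L):
    a=s*np.cos(al/2)-L*(np.cos(al)-1); n=s*np.sin(al/2)-L*np.sin(al)
    print('arc row dy %.2f dz %.2f rx %.4f'%(-n,-a,-al))
E
python3 -c "
from h import *
to(413,314,183)"
```

```text
t 1.52 tcp [414.5 310.8 404.6] heading deg -45.12 tilt [-1.     0.001 -0.   ] F [-0.1  0.2  0.1] gap 25.6 j [ 1.02  0.1  -0.33  0.   -1.14 -0.24]
dx 221.6 dy -1.2 dz 3.3
```

>>> jog_arm(
  series=[
    [36, -1, 3, 0, 0, 0, 0.3],
    [36, 0, 0, 0, 0, 0, 0.3],
    [36, 0, 0, 0, 0, 0, 0.3],
    [36, 0, 0, 0, 0, 0, 0.3],
    [30, 0, 0, 0, 0, 0, 0.3],
  ],
)

```text
time_s: 1.93
eef_pos: [411.4, 316.7, 228.5]
eef_rot: [1.565, 1.57, -2.362]
force: [0.1, 1.0, -0.0]
finger_gap: 25.5
```

>>> jog_arm(
  series=[
    [22, 0, 0, 0, 0, 0, 0.3],
    [15, 0, 0, 0, 0, 0, 0.3],
    [10, 0, 0, 0, 0, 0, 0.3],
    [0, 0, 0, 0, 0, 0, 0.3],
  ],
)

```text
time_s: 2.27
eef_pos: [411.4, 316.8, 181.6]
eef_rot: [1.762, 1.567, -2.164]
force: [-0.7, 1.1, 0.3]
finger_gap: 25.3
```

```bash
python3 -c "
from h import *
where(); arc(10,-.0982,26.2); arc(5,.0982,26.2)
c=snap('side'); cv2.imwrite('pics/s1.png',cv2.resize(c['color'][240:384,100:300,::-1],(800,576),interpolation=cv2.INTER_CUBIC))
c=snap('top'); cv2.imwrite('pics/t1.png',cv2.resize(c['color'][160:260,120:260,::-1],(800,571),interpolation=cv2.INTER_CUBIC))
"
```

```text
t 2.27 tcp [411.4 316.8 181.6] heading deg -44.98 tilt [-1.     0.004 -0.001] F [-0.7  1.1  0.3] gap 25.3 j [ 1.03  0.37 -0.59 -0.   -0.62 -0.25]
arc row dy -2.08 dz -10.11 rx 0.0982
arc row dy 2.32 dz -5.12 rx -0.0982
```

View pics/s1.png

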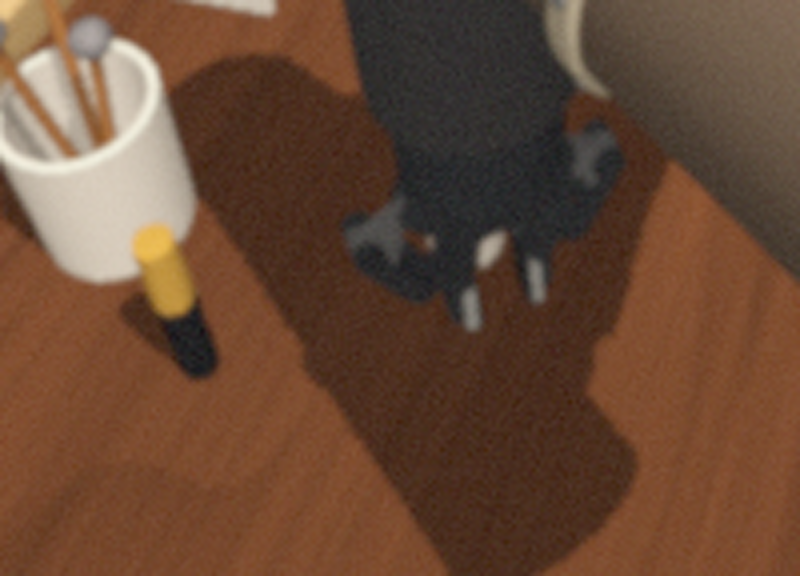

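View pics/t1.png

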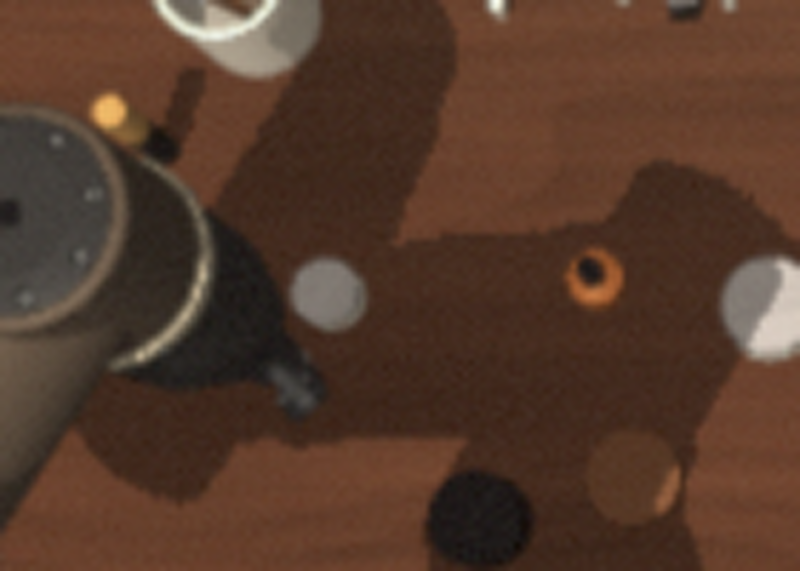

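The side view (s1) shows both fingertips just above the shelf behind the small pot. The top view has the pot at (328,294) of the crop, in front of the jaws. Starting the push.

>>> jog_arm(
  series=[
    [0, 0, -8, 0, 0, 0, 0.3],
    [0, 0, -5, 0, 0, 0, 0.3],
    [0, 0, -4, 0, 0, 0, 0.3],
    [0, 0, -4, 0, 0, 0, 0.3],
    [0, 0, -6, 0, 0, 0, 0.3],
  ],
)

```text
time_s: 2.78
eef_pos: [431.4, 298.0, 184.3]
eef_rot: [-1.334, 1.569, 1.023]
force: [-1.2, 0.7, 1.5]
finger_gap: 25.9
```

>>> jog_arm(
  series=[
    [0, 0, -8, 0, 0, 0, 0.3],
    [0, 0, -10, 0, 0, 0, 0.3],
    [0, 0, -10, 0, 0, 0, 0.3],
    [0, 0, -8, 0, 0, 0, 0.3],
    [0, 0, -6, 0, 0, 0, 0.3],
  ],
)

```text
time_s: 3.2
eef_pos: [461.6, 267.7, 183.7]
eef_rot: [-1.366, 1.571, 0.99]
force: [-1.6, 1.8, 2.3]
finger_gap: 25.6
```

```bash
cat >> h.py <<'E'
def tops(c,pred=None):
    "find white lidded pots: round bright comps by depth"
    P=cloud(c); m=((P[...,2]>18)&(P[...,2]<75)&(P[...,0]>390)).astype(np.uint8)
    n,l,st,ce=cv2.connectedComponentsWithStats(m)
    for i in range(1,n):
        if 30<st[i,4]<700:
            q=P[l==i]; zt=np.percentile(q[:,2],90); q=q[q[:,2]>zt-5]; (x,y),r=cv2.minEnclosingCircle(q[:,:2].astype(np.float32)); print('  comp px',ce[i].round(),'z%.0f'%zt,'xy %.0f %.0f r %.0f'%(x,y,r),c['color'][l==i].mean(0).astype(int))
E
python3 -c "
from h import *
where()
c=snap('top'); tops(c); cv2.imwrite('pics/t2.png',cv2.resize(c['color'][130:230,120:260,::-1],(800,571),interpolation=cv2.INTER_CUBIC))
"
```

```text
t 3.2 tcp [461.6 267.7 183.7] heading deg -45.01 tilt [-1. -0.  0.] F [-1.6  1.8  2.3] gap 25.6 j [ 0.89  0.38 -0.56 -0.   -0.63 -0.11]
  comp px [213. 107.] z38 xy 818 160 r 150 [187 153 107]
  comp px [345. 117.] z70 xy 817 -316 r 132 [142 113  79]
  comp px [201. 110.] z67 xy 809 207 r 21 [84 93 62]
  comp px [231. 110.] z70 xy 810 100 r 25 [115  77  48]
  comp px [144. 115.] z62 xy 797 418 r 13 [184 175 161]
  comp px [ 85. 158.] z69 xy 656 655 r 109 [104  75  50]
  comp px [427. 138.] z69 xy 693 -591 r 31 [151 140 124]
  comp px [216. 148.] z29 xy 656 151 r 52 [189 188 171]
  comp px [257. 146.] z29 xy 658 8 r 49 [211 212 197]
  comp px [377. 154.] z25 xy 616 -433 r 69 [219 217 202]
  comp px [160. 155.] z70 xy 631 347 r 26 [143 127 109]
  comp px [301. 155.] z29 xy 625 -147 r 51 [223 226 210]
  comp px [171. 164.] z68 xy 608 311 r 27 [126 117 104]
  comp px [385. 160.] z26 xy 615 -437 r 42 [238 227 183]
  comp px [239. 158.] z60 xy 624 70 r 10 [147 135 125]
  comp px [395. 171.] z25 xy 582 -459 r 36 [213 211 195]
  comp px [189. 201.] z34 xy 468 242 r 29 [114 106  99]
  comp px [332. 207.] z40 xy 450 -246 r 24 [203 189 177]
  comp px [224. 209.] z64 xy 449 122 r 7 [119  70  40]
  comp px [254. 214.] z53 xy 429 18 r 28 [166 155 146]
  comp px [294. 212.] z69 xy 424 -112 r 31 [45 41 94]
```

View pics/t2.png

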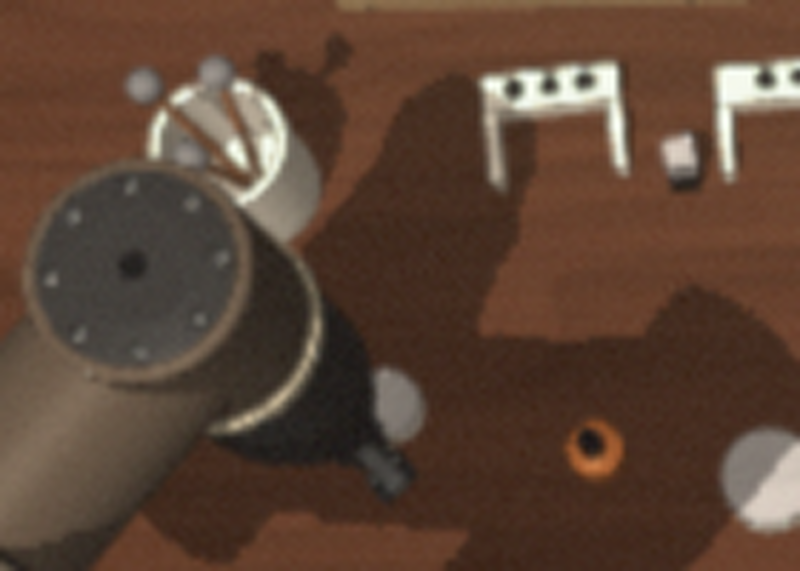

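The top view shows the pot nested ahead of the jaws at (397,405), as predicted. Continuing through the first bend.

>>> jog_arm(
  series=[
    [0, 0, -6, 0, 0, 0, 0.3],
    [0, 0, -9, 0, 0, 0, 0.3],
    [0, 0, -10, 0, 0, 0, 0.3],
    [0, 0, -10, 0, 0, 0, 0.3],
    [0, -2.1, -10.1, 0.0982, 0, 0, 0.3],
  ],
)

```text
time_s: 3.67
eef_pos: [494.6, 237.1, 183.6]
eef_rot: [1.566, 1.57, -2.457]
force: [-0.5, 0.9, 0.8]
finger_gap: 25.6
```

>>> jog_arm(
  series=[
    [0, -2.1, -10.1, 0.0982, 0, 0, 0.3],
    [0, -2.1, -10.1, 0.0982, 0, 0, 0.3],
    [0, -2.1, -10.1, 0.0982, 0, 0, 0.3],
    [0, -2.1, -10.1, 0.0982, 0, 0, 0.3],
    [0, -2.1, -10.1, 0.0982, 0, 0, 0.3],
  ],
)

```text
time_s: 4.08
eef_pos: [527.8, 198.0, 183.6]
eef_rot: [3.037, 1.571, -1.484]
force: [0.1, 1.9, 0.1]
finger_gap: 25.7
```

>>> jog_arm(
  series=[
    [0, -2.1, -10.1, 0.0982, 0, 0, 0.3],
    [0, -2.1, -10.1, 0.0982, 0, 0, 0.3],
    [0, 0, -8, 0, 0, 0, 0.3],
    [0, 0, -5, 0, 0, 0, 0.3],
  ],
)

```text
time_s: 4.42
eef_pos: [534.2, 165.3, 183.6]
eef_rot: [2.173, 1.571, -2.537]
force: [0.1, 0.6, 0.1]
finger_gap: 26.0
```

```bash
python3 -c "
from h import *
where()
c=snap('top'); cv2.imwrite('pics/t3.png',cv2.resize(c['color'][130:230,150:290,::-1],(800,571),interpolation=cv2.INTER_CUBIC))
c=snap('side'); cv2.imwrite('pics/s3.png',cv2.resize(c['color'][150:330,100:340,::-1],(800,600),interpolation=cv2.INTER_CUBIC))
"
```

```text
t 4.42 tcp [534.2 165.3 183.6] heading deg -89.86 tilt [-1.  0. -0.] F [0.1 0.6 0.1] gap 26.0 j [ 0.65  0.41 -0.5  -0.   -0.66 -0.65]
```

View pics/t3.png

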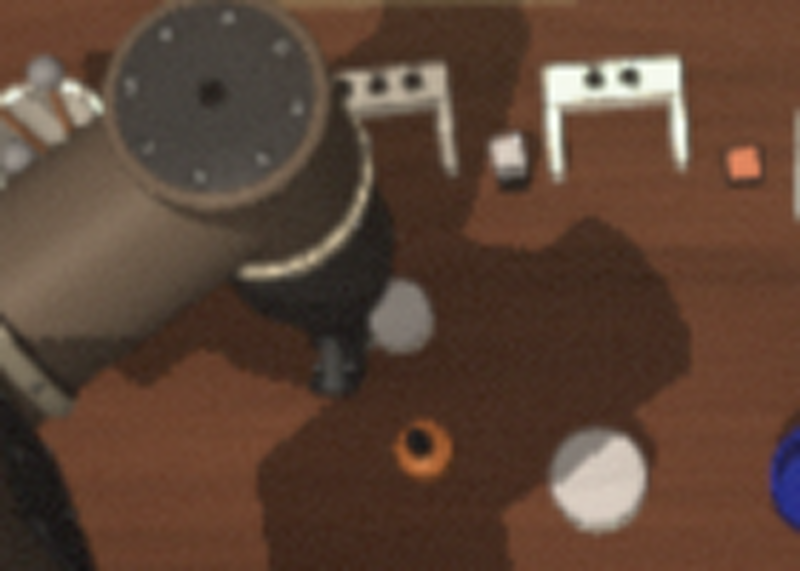

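View pics/s3.png

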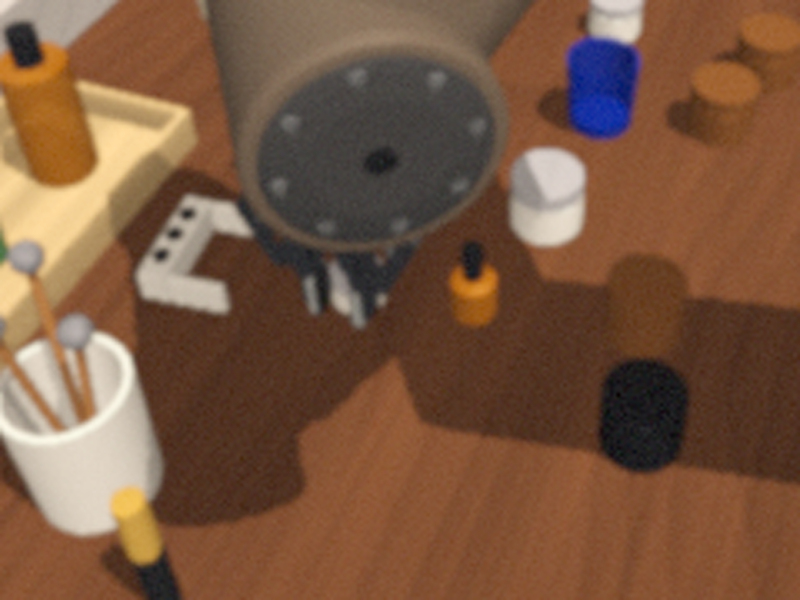

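The pot is still nested at (400,316) in the top crop, and the knuckle at (335,375) will pass the varnish at (422,450) with clearance. Continuing along the corridor.

>>> jog_arm(
  series=[
    [0, 0, -5, 0, 0, 0, 0.3],
    [0, 0, -8, 0, 0, 0, 0.3],
    [0, 0, -11, 0, 0, 0, 0.3],
    [0, 0, -11, 0, 0, 0, 0.3],
    [0, 0, -11, 0, 0, 0, 0.3],
  ],
)

```text
time_s: 4.93
eef_pos: [533.8, 119.5, 183.7]
eef_rot: [2.008, 1.571, -2.703]
force: [0.6, 0.1, -0.9]
finger_gap: 25.6
```

>>> jog_arm(
  series=[
    [0, 0, -11, 0, 0, 0, 0.3],
    [0, 0, -11, 0, 0, 0, 0.3],
    [0, 0, -11, 0, 0, 0, 0.3],
    [0, 0, -11, 0, 0, 0, 0.3],
    [0, 0, -11, 0, 0, 0, 0.3],
  ],
)

```text
time_s: 5.35
eef_pos: [534.0, 64.4, 183.7]
eef_rot: [2.081, 1.571, -2.632]
force: [0.2, 0.4, -0.3]
finger_gap: 25.7
```

>>> jog_arm(
  series=[
    [0, 0, -11, 0, 0, 0, 0.3],
    [0, 0, -11, 0, 0, 0, 0.3],
    [0, 0, -11, 0, 0, 0, 0.3],
    [0, 0, -11, 0, 0, 0, 0.3],
    [0, 0, -11, 0, 0, 0, 0.3],
  ],
)

```text
time_s: 5.77
eef_pos: [534.0, 9.5, 183.7]
eef_rot: [2.162, 1.571, -2.55]
force: [0.6, 0.1, 0.6]
finger_gap: 25.7
```

>>> jog_arm(
  series=[
    [0, 0, -11, 0, 0, 0, 0.3],
    [0, 0, -11, 0, 0, 0, 0.3],
    [0, 0, -11, 0, 0, 0, 0.3],
    [0, 0, -11, 0, 0, 0, 0.3],
    [0, 0, -6, 0, 0, 0, 0.3],
  ],
)

```text
time_s: 6.18
eef_pos: [534.0, -40.8, 183.7]
eef_rot: [1.86, 1.571, -2.852]
force: [0.4, -0.1, -0.3]
finger_gap: 25.3
```

```bash
python3 -c "
from h import *
where()
c=snap('top'); cv2.imwrite('pics/t4.png',cv2.resize(c['color'][130:230,200:340,::-1],(800,571),interpolation=cv2.INTER_CUBIC))
"
```

```text
t 6.18 tcp [534.  -40.8 183.7] heading deg -90.01 tilt [-1.  0. -0.] F [ 0.4 -0.1 -0.3] gap 25.3 j [ 0.29  0.38 -0.55 -0.   -0.64 -0.29]
```

View pics/t4.png

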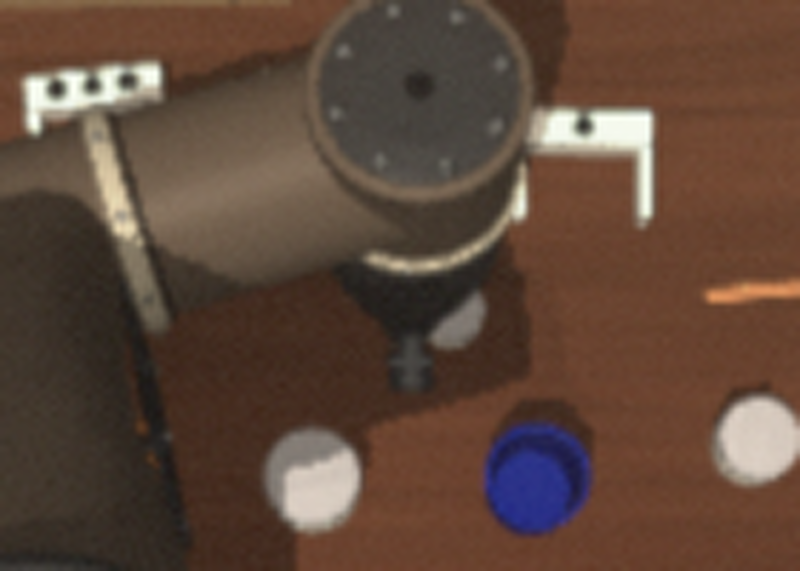

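>>> jog_arm(
  series=[
    [0, 0, -6, 0, 0, 0, 0.3],
    [0, 0, -9, 0, 0, 0, 0.3],
    [0, 0, -9, 0, 0, 0, 0.3],
    [0, 0, -5, 0, 0, 0, 0.3],
    [0, 2.3, -5.1, -0.0982, 0, 0, 0.3],
  ],
)

```text
time_s: 6.65
eef_pos: [532.1, -74.1, 183.7]
eef_rot: [-1.824, 1.571, -0.156]
force: [-0.6, 0.7, 0.2]
finger_gap: 25.5
```

>>> jog_arm(
  series=[
    [0, 2.3, -5.1, -0.0982, 0, 0, 0.3],
    [0, 2.3, -5.1, -0.0982, 0, 0, 0.3],
    [0, 2.3, -5.1, -0.0982, 0, 0, 0.3],
    [0, 2.3, -5.1, -0.0982, 0, 0, 0.3],
    [0, 2.3, -5.1, -0.0982, 0, 0, 0.3],
  ],
)

```text
time_s: 7.07
eef_pos: [528.0, -101.5, 183.7]
eef_rot: [0.956, 1.57, 3.121]
force: [-0.5, 1.2, -0.6]
finger_gap: 25.4
```

>>> jog_arm(
  series=[
    [0, 2.3, -5.1, -0.0982, 0, 0, 0.3],
    [0, 2.3, -5.1, -0.0982, 0, 0, 0.3],
    [0, 2.3, -5.1, -0.0982, 0, 0, 0.3],
    [0, 2.3, -5.1, -0.0982, 0, 0, 0.3],
    [0, 2.3, -5.1, -0.0982, 0, 0, 0.3],
  ],
)

```text
time_s: 7.48
eef_pos: [537.8, -127.5, 183.6]
eef_rot: [0.541, 1.57, -3.086]
force: [-0.8, 1.0, 1.2]
finger_gap: 25.7
```

>>> jog_arm(
  series=[
    [0, 2.3, -5.1, -0.0982, 0, 0, 0.3],
    [0, 2.3, -5.1, -0.0982, 0, 0, 0.3],
    [0, 2.3, -5.1, -0.0982, 0, 0, 0.3],
    [0, 2.3, -5.1, -0.0982, 0, 0, 0.3],
    [0, 2.3, -5.1, -0.0982, 0, 0, 0.3],
  ],
)

```text
time_s: 7.9
eef_pos: [558.7, -145.7, 183.6]
eef_rot: [0.038, 1.57, -3.098]
force: [-0.9, -0.3, 1.1]
finger_gap: 25.5
```

```bash
python3 -c "
from h import *
where()
c=snap('top'); cv2.imwrite('pics/t5.png',cv2.resize(c['color'][130:230,230:370,::-1],(800,571),interpolation=cv2.INTER_CUBIC))
c=snap('side'); cv2.imwrite('pics/s5.png',cv2.resize(c['color'][100:250,150:350,::-1],(800,600),interpolation=cv2.INTER_CUBIC))
"
```

```text
t 7.9 tcp [ 558.7 -145.7  183.6] heading deg 0.31 tilt [-1.     0.     0.001] F [-0.9 -0.3  1.1] gap 25.5 j [ 0.08  0.44 -0.46 -0.   -0.68  1.49]
```

View pics/t5.png

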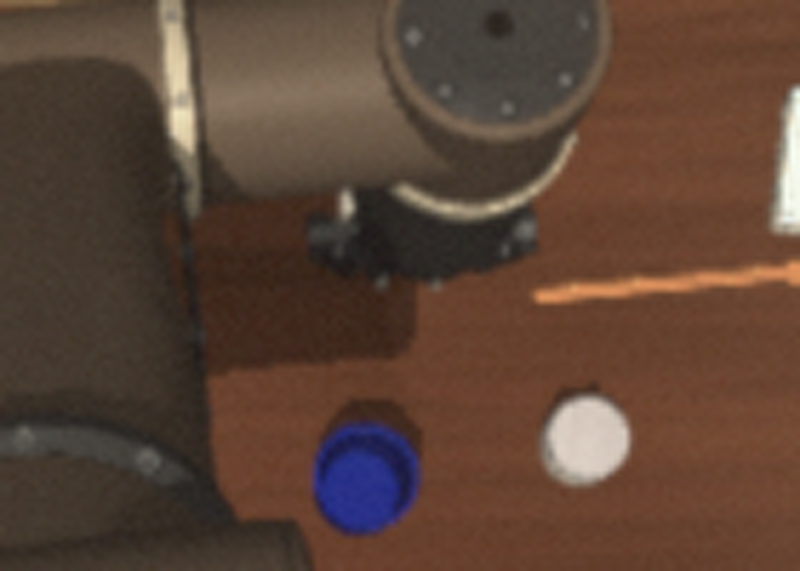

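View pics/s5.png

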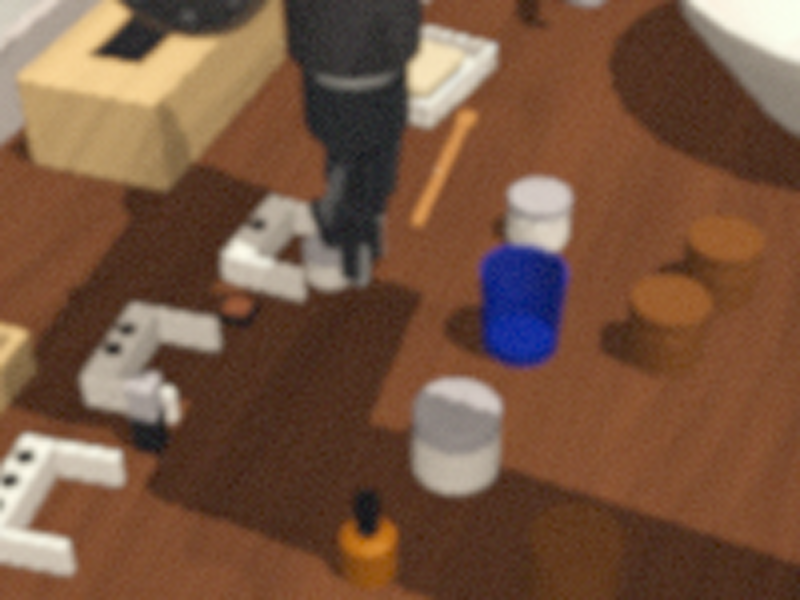

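>>> jog_arm(
  series=[
    [0, 0, -5, 0, 0, 0, 0.3],
    [0, 0, -7, 0, 0, 0, 0.3],
    [0, 0, -7, 0, 0, 0, 0.3],
    [0, 0, -5, 0, 0, 0, 0.3],
    [0, 0, -3, 0, 0, 0, 0.3],
  ],
)

```text
time_s: 8.42
eef_pos: [587.0, -144.9, 183.7]
eef_rot: [2.987, 1.57, -0.154]
force: [-0.5, 0.4, 0.2]
finger_gap: 25.4
```

>>> jog_arm(
  series=[
    [0, 0, -2, 0, 0, 0, 0.3],
    [0, 0, -2, 0, 0, 0, 0.3],
  ],
)

```text
time_s: 8.58
eef_pos: [590.0, -145.0, 183.6]
eef_rot: [-0.051, 1.57, 3.091]
force: [-1.0, 0.1, 0.5]
finger_gap: 25.6
```

>>> jog_arm(
  series=[
    [0, 0, -1.5, 0, 0, 0, 0.3],
    [0, 0, -1, 0, 0, 0, 0.3],
  ],
)

```text
time_s: 8.75
eef_pos: [591.1, -145.1, 183.3]
eef_rot: [-0.034, 1.567, 3.108]
force: [-8.2, 1.1, 5.5]
finger_gap: 25.6
```

```bash
python3 -c "
from h import *
where()
c=snap('side'); cv2.imwrite('pics/s6.png',cv2.resize(c['color'][120:200,190:290,::-1],(750,600),interpolation=cv2.INTER_CUBIC))
"
```

```text
t 8.75 tcp [ 591.1 -145.1  183.3] heading deg 0.01 tilt [-1.    -0.     0.004] F [-8.2  1.1  5.5] gap 25.6 j [ 0.08  0.47 -0.38 -0.   -0.72  1.49]
```

View pics/s6.png

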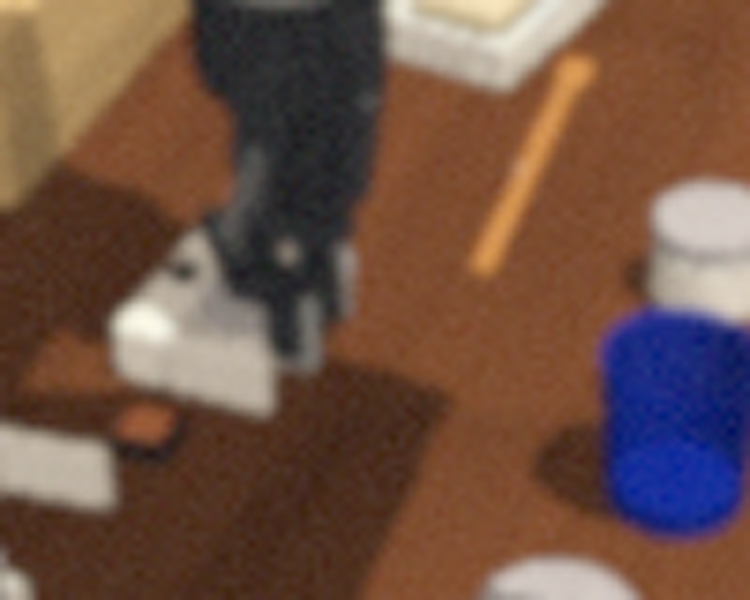

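Force is −8 N at tcp x=591, so the pot is home against the back wall. The side view shows it fully inside, with the rim at (240,300). Backing off, rising and going to the medium pot.

>>> jog_arm(
  series=[
    [0, 0, 3, 0, 0, 0, 0.3],
    [0, 0, 7, 0, 0, 0, 0.3],
    [0, 0, 15, 0, 0, 0, 0.3],
    [0, 0, 15, 0, 0, 0, 0.3],
    [-20, 0, 0, -0.112, 0, 0, 0.35],
  ],
)

```text
time_s: 9.22
eef_pos: [548.2, -145.1, 200.6]
eef_rot: [-0.218, 1.564, 3.033]
force: [-0.9, -0.3, -0.8]
finger_gap: 29.7
```

>>> jog_arm(
  series=[
    [-25, 0, 0, -0.112, 0, 0, 0.35],
    [-25, 0, 0, -0.112, 0, 0, 0.35],
    [-20, 0, 0, -0.112, 0, 0, 0.35],
    [0, 0, 0, -0.112, 0, 0, 0.35],
    [0, 0, 0, -0.112, 0, 0, 0.35],
  ],
)

```text
time_s: 9.63
eef_pos: [552.6, -145.1, 275.7]
eef_rot: [2.517, 1.566, 0.054]
force: [-0.1, 0.0, -0.3]
finger_gap: 30.1
```

>>> jog_arm(
  series=[
    [0, 0, 0, -0.113, 0, 0, 0.35],
    [0, 0, 25, 0, 0, 0, 0.35],
    [0, 0, 30, 0, 0, 0, 0.35],
    [0, 0, 30, 0, 0, 0, 0.35],
    [0, 0, 30, 0, 0, 0, 0.35],
  ],
)

```text
time_s: 10.05
eef_pos: [470.0, -226.9, 273.8]
eef_rot: [2.269, 1.57, -0.086]
force: [0.6, -0.6, 0.6]
finger_gap: 29.8
```

>>> jog_arm(
  series=[
    [0, 0, 30, 0, 0, 0, 0.35],
    [0, 0, 25, 0, 0, 0, 0.35],
    [0, 0, 15, 0, 0, 0, 0.35],
    [0, 0, 0, 0, 0, 0, 0.35],
  ],
)

```text
time_s: 10.38
eef_pos: [419.3, -277.3, 273.9]
eef_rot: [2.398, 1.57, 0.04]
force: [0.7, -0.3, -0.4]
finger_gap: 29.8
```

```bash
python3 -c "
from h import *
to(417,-279,184); arc(10,.0982,29.7);arc(5,-.0982,29.7)
c=snap('top'); tops(c); cv2.imwrite('pics/t6.png',cv2.resize(c['color'][130:230,210:350,::-1],(800,571),interpolation=cv2.INTER_CUBIC))
" | egrep -v 'z(6|7)|xy 8'
```

```text
t 10.38 tcp [ 419.3 -277.3  273.9] heading deg 44.88 tilt [-1.  0. -0.] F [ 0.7 -0.3 -0.4] gap 29.8 j [-0.19  0.21 -0.54 -0.   -0.83  2.55]
dx 89.9 dy -0.4 dz 2.9
arc row dy 2.42 dz -10.13 rx -0.0982
arc row dy -2.67 dz -5.14 rx 0.0982
  comp px [216. 148.] z31 xy 655 150 r 52 [201 203 187]
  comp px [256. 145.] z30 xy 657 8 r 52 [209 211 196]
  comp px [391. 150.] z25 xy 647 -455 r 51 [215 212 197]
  comp px [303. 151.] z28 xy 648 -150 r 39 [157 145 128]
  comp px [384. 157.] z26 xy 616 -436 r 42 [233 222 177]
  comp px [332. 207.] z41 xy 449 -247 r 24 [177 166 156]
  comp px [254. 213.] z53 xy 429 19 r 27 [125 117 110]
```

View pics/t6.png

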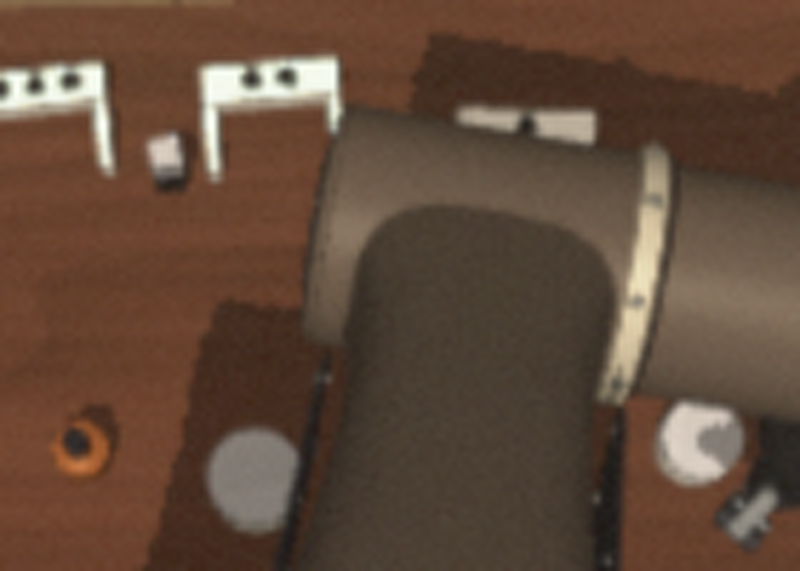

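Joint 6 would overrun at heading +90°, so I turn the tool half round (same geometry) and push with its other side.

>>> jog_arm(
  series=[
    [0, 0, 3, 0.121, 0, 0, 0.35],
    [0, 0, 0, 0.121, 0, 0, 0.35],
    [0, 0, 0, 0.121, 0, 0, 0.35],
    [0, 0, 0, 0.121, 0, 0, 0.35],
    [0, 0, 0, 0.121, 0, 0, 0.35],
  ],
)

```text
time_s: 10.85
eef_pos: [420.2, -277.5, 273.8]
eef_rot: [2.705, 1.57, -0.261]
force: [0.5, -0.5, 0.7]
finger_gap: 29.9
```

>>> jog_arm(
  series=[
    [0, 0, 0, 0.121, 0, 0, 0.35],
    [0, 0, 0, 0.121, 0, 0, 0.35],
    [0, 0, 0, 0.121, 0, 0, 0.35],
    [0, 0, 0, 0.121, 0, 0, 0.35],
    [0, 0, 0, 0.121, 0, 0, 0.35],
  ],
)

```text
time_s: 11.27
eef_pos: [420.2, -277.5, 273.8]
eef_rot: [-2.947, 1.57, -0.235]
force: [0.8, 0.2, 0.0]
finger_gap: 29.9
```

>>> jog_arm(
  series=[
    [0, 0, 0, 0.121, 0, 0, 0.35],
    [0, 0, 0, 0.121, 0, 0, 0.35],
    [0, 0, 0, 0.121, 0, 0, 0.35],
    [0, 0, 0, 0.121, 0, 0, 0.35],
    [0, 0, 0, 0.121, 0, 0, 0.35],
  ],
)

```text
time_s: 11.68
eef_pos: [420.2, -277.5, 273.8]
eef_rot: [-2.37, 1.57, -0.263]
force: [-0.5, -0.2, -0.5]
finger_gap: 29.9
```

>>> jog_arm(
  series=[
    [0, 0, 0, 0.121, 0, 0, 0.35],
    [0, 0, 0, 0.121, 0, 0, 0.35],
    [0, 0, 0, 0.121, 0, 0, 0.35],
    [0, 0, 0, 0.121, 0, 0, 0.35],
    [0, 0, 0, 0.121, 0, 0, 0.35],
  ],
)

```text
time_s: 12.1
eef_pos: [420.2, -277.5, 273.8]
eef_rot: [-1.78, 1.57, -0.278]
force: [-0.6, 0.3, 0.1]
finger_gap: 30.0
```

>>> jog_arm(
  series=[
    [0, 0, 0, 0.121, 0, 0, 0.35],
    [0, 0, 0, 0.121, 0, 0, 0.35],
    [0, 0, 0, 0.121, 0, 0, 0.35],
    [0, 0, 0, 0.121, 0, 0, 0.35],
    [0, 0, 0, 0.121, 0, 0, 0.35],
  ],
)

```text
time_s: 12.52
eef_pos: [420.2, -277.5, 273.8]
eef_rot: [-1.154, 1.57, -0.256]
force: [-1.4, -0.4, 0.3]
finger_gap: 29.9
```

>>> jog_arm(
  series=[
    [0, 0, 0, 0.116, 0, 0, 0.35],
    [0, 0, 0, 0, 0, 0, 0.35],
  ],
)

```text
time_s: 12.68
eef_pos: [420.2, -277.5, 273.8]
eef_rot: [-1.043, 1.57, -0.261]
force: [0.0, 1.0, -0.3]
finger_gap: 29.6
```

```bash
cat >> h.py <<'E'
S=1
def where():
    o=get_obs(); R=Ro.from_euler('xyz',o['eef_rot']).as_matrix(); d=S*R[:,2]
    print('t',round(o['time_s'],2),'tcp',o['eef_pos'].round(1),'heading deg',round(np.degrees(np.arctan2(d[1],d[0])),2),'tilt',R[2].round(3),'F',o['force'].round(1),'gap',round(o['finger_gap'],1),'j',o['joint_positions'].round(2))
    return o['eef_pos'],np.arctan2(d[1],d[0])
def to(tx,ty,tz=None):
    p,h=where(); D=np.array([tx,ty])-p[:2]; d=np.array([np.cos(h),np.sin(h)]); r=np.array([d[1],-d[0]])
    print('dx %.1f dy %.1f dz %.1f'%(0 if tz is None else p[2]-tz, -S*(D@r), S*(D@d)))
def arc(s,al,L):
    a=s*np.cos(al/2)-L*(np.cos(al)-1); n=s*np.sin(al/2)-L*np.sin(al)
    print('arc row dy %.2f dz %.2f rx %.4f'%(S*n,S*a,-al))
E
python3 -c "
from h import *
to(417,-279,184); arc(10,.0982,29.7);arc(5,-.0982,29.7)"
```

```text
t 12.68 tcp [ 420.2 -277.5  273.8] heading deg 44.8 tilt [-1.    -0.001  0.   ] F [ 0.   1.  -0.3] gap 29.6 j [-0.19  0.21 -0.54  0.   -0.83 -0.6 ]
dx 89.8 dy 1.2 dz -3.3
arc row dy -2.42 dz 10.13 rx -0.0982
arc row dy 2.67 dz 5.14 rx 0.0982
```

>>> jog_arm(
  series=[
    [30, 1, -3, 0, 0, 0, 0.35],
    [26, 0, 0, 0, 0, 0, 0.35],
    [20, 0, 0, 0, 0, 0, 0.35],
    [14, 0, 0, 0, 0, 0, 0.35],
    [0, 0, 0, 0, 0, 0, 0.35],
  ],
)

```text
time_s: 13.1
eef_pos: [416.1, -278.8, 181.1]
eef_rot: [2.085, 1.567, 2.875]
force: [-0.8, -0.5, 0.2]
finger_gap: 30.1
```

>>> jog_arm(
  series=[
    [0, 0, 7, 0, 0, 0, 0.35],
    [0, 0, 5, 0, 0, 0, 0.35],
    [0, 0, 4, 0, 0, 0, 0.35],
    [0, 0, 4, 0, 0, 0, 0.35],
    [0, 0, 6, 0, 0, 0, 0.35],
  ],
)

```text
time_s: 13.52
eef_pos: [435.5, -260.8, 184.6]
eef_rot: [-1.063, 1.57, -0.276]
force: [-2.0, -1.2, 2.3]
finger_gap: 30.4
```

```bash
python3 -c "
from h import *
where()
c=snap('top'); cv2.imwrite('pics/t7.png',cv2.resize(c['color'][150:250,260:400,::-1],(800,571),interpolation=cv2.INTER_CUBIC))
c=snap('side'); cv2.imwrite('pics/s7.png',cv2.resize(c['color'][80:230,180:380,::-1],(800,600),interpolation=cv2.INTER_CUBIC))
"
```

```text
t 13.52 tcp [ 435.5 -260.8  184.6] heading deg 45.09 tilt [-1.    -0.001  0.001] F [-2.  -1.2  2.3] gap 30.4 j [-0.15  0.35 -0.61  0.   -0.61 -0.63]
```

View pics/t7.png

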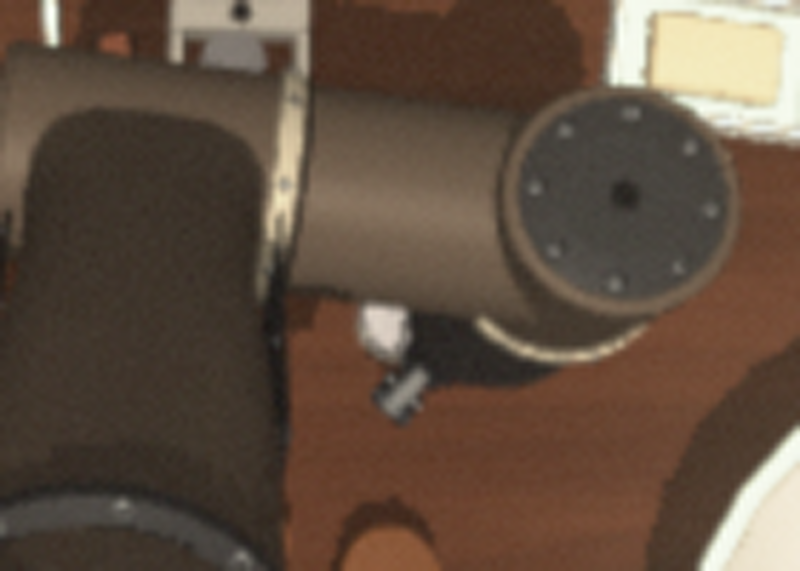

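View pics/s7.png

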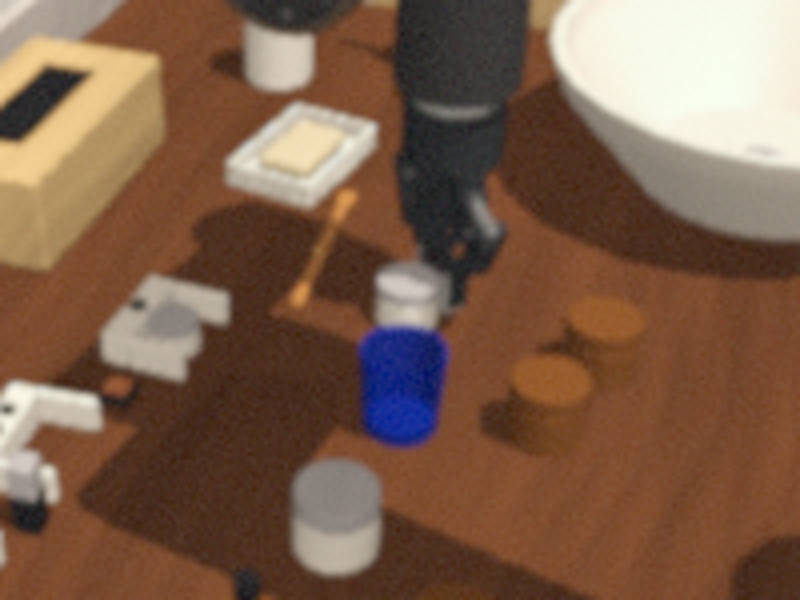

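The small pot sits in stall 1 touching the back (side crop (172,320)), and the medium is nested ahead of the jaws. On along the corridor.

>>> jog_arm(
  series=[
    [0, 0, 6, 0, 0, 0, 0.35],
    [0, 0, 8, 0, 0, 0, 0.35],
    [0, 0, 10, 0, 0, 0, 0.35],
    [0, 0, 10, 0, 0, 0, 0.35],
    [0, 0, 10, 0, 0, 0, 0.35],
  ],
)

```text
time_s: 14.03
eef_pos: [467.0, -229.2, 183.8]
eef_rot: [-2.672, 1.571, -1.886]
force: [-1.5, -1.1, 3.5]
finger_gap: 29.8
```

>>> jog_arm(
  series=[
    [0, 0, 10, 0, 0, 0, 0.35],
    [0, 0, 10, 0, 0, 0, 0.35],
    [0, 0, 5, 0, 0, 0, 0.35],
    [0, -2.4, 10.1, -0.0982, 0, 0, 0.35],
    [0, -2.4, 10.1, -0.0982, 0, 0, 0.35],
  ],
)

```text
time_s: 14.45
eef_pos: [501.5, -199.9, 183.6]
eef_rot: [0.901, 1.571, 1.888]
force: [0.4, -1.4, 0.9]
finger_gap: 29.9
```

>>> jog_arm(
  series=[
    [0, -2.4, 10.1, -0.0982, 0, 0, 0.35],
    [0, -2.4, 10.1, -0.0982, 0, 0, 0.35],
    [0, -2.4, 10.1, -0.0982, 0, 0, 0.35],
    [0, -2.4, 10.1, -0.0982, 0, 0, 0.35],
    [0, -2.4, 10.1, -0.0982, 0, 0, 0.35],
  ],
)

```text
time_s: 14.87
eef_pos: [531.8, -158.1, 183.6]
eef_rot: [-1.409, 1.57, 0.07]
force: [0.3, -1.2, 1.7]
finger_gap: 30.0
```

>>> jog_arm(
  series=[
    [0, -2.4, 10.1, -0.0982, 0, 0, 0.35],
    [0, 0, 7, 0, 0, 0, 0.35],
    [0, 0, 4, 0, 0, 0, 0.35],
  ],
)

```text
time_s: 15.12
eef_pos: [534.7, -137.0, 183.6]
eef_rot: [-1.34, 1.57, 0.23]
force: [0.2, -2.1, 1.1]
finger_gap: 29.9
```

```bash
python3 -c "
from h import *
where()
c=snap('top'); cv2.imwrite('pics/t8.png',cv2.resize(c['color'][130:230,230:370,::-1],(800,571),interpolation=cv2.INTER_CUBIC))
c=snap('side'); cv2.imwrite('pics/s8.png',cv2.resize(c['color'][100:250,150:350,::-1],(800,600),interpolation=cv2.INTER_CUBIC))
"
```

```text
t 15.12 tcp [ 534.7 -137.   183.6] heading deg 89.94 tilt [-1. -0.  0.] F [ 0.2 -2.1  1.1] gap 29.9 j [ 0.1   0.4  -0.52 -0.   -0.65 -0.1 ]
```

View pics/t8.png

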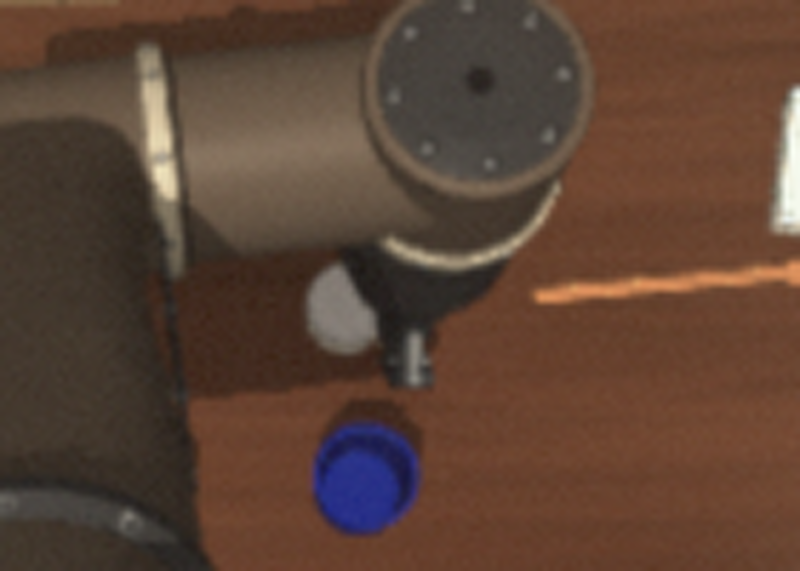

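View pics/s8.png

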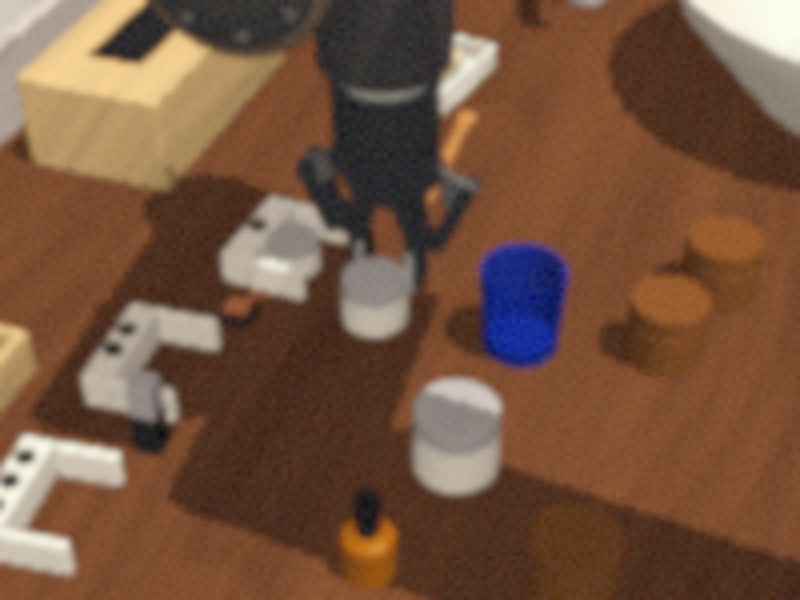

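The medium is nested ahead of the jaws (side crop (375,298)), with clearance to the tumbler and stall 1. Next: the last straight and the arc into line with stall 2.

>>> jog_arm(
  series=[
    [0, 0, 6, 0, 0, 0, 0.35],
    [0, 0, 9, 0, 0, 0, 0.35],
    [0, 0, 10, 0, 0, 0, 0.35],
    [0, 0, 10, 0, 0, 0, 0.35],
    [0, 0, 10, 0, 0, 0, 0.35],
  ],
)

```text
time_s: 15.63
eef_pos: [534.2, -92.0, 183.7]
eef_rot: [0.847, 1.571, 2.419]
force: [0.8, -0.1, 0.2]
finger_gap: 29.9
```

>>> jog_arm(
  series=[
    [0, 0, 10, 0, 0, 0, 0.35],
    [0, 0, 6, 0, 0, 0, 0.35],
    [0, 2.6, 5.1, 0.0955, 0, 0, 0.35],
    [0, 2.6, 5.1, 0.0955, 0, 0, 0.35],
    [0, 2.6, 5.1, 0.0955, 0, 0, 0.35],
  ],
)

```text
time_s: 16.05
eef_pos: [527.8, -60.3, 183.7]
eef_rot: [2.108, 1.571, -2.894]
force: [-0.9, 0.1, 0.1]
finger_gap: 29.8
```

>>> jog_arm(
  series=[
    [0, 2.6, 5.1, 0.0955, 0, 0, 0.35],
    [0, 2.6, 5.1, 0.0955, 0, 0, 0.35],
    [0, 2.6, 5.1, 0.0955, 0, 0, 0.35],
    [0, 2.6, 5.1, 0.0955, 0, 0, 0.35],
    [0, 2.6, 5.1, 0.0955, 0, 0, 0.35],
  ],
)

```text
time_s: 16.47
eef_pos: [527.8, -32.0, 183.7]
eef_rot: [2.508, 1.57, -2.971]
force: [-0.4, -0.0, -0.7]
finger_gap: 29.9
```

>>> jog_arm(
  series=[
    [0, 2.6, 5.1, 0.0955, 0, 0, 0.35],
    [0, 2.6, 5.1, 0.0955, 0, 0, 0.35],
    [0, 2.6, 5.1, 0.0955, 0, 0, 0.35],
    [0, 2.6, 5.1, 0.0955, 0, 0, 0.35],
    [0, 2.6, 5.1, 0.0955, 0, 0, 0.35],
  ],
)

```text
time_s: 16.88
eef_pos: [541.1, -6.9, 183.7]
eef_rot: [3.013, 1.57, -2.944]
force: [-0.5, -0.5, 0.8]
finger_gap: 29.5
```

>>> jog_arm(
  series=[
    [0, 2.6, 5.1, 0.0955, 0, 0, 0.35],
    [0, 2.6, 5.1, 0.0955, 0, 0, 0.35],
    [0, 2.6, 5.1, 0.0955, 0, 0, 0.35],
  ],
)

```text
time_s: 17.13
eef_pos: [554.1, 4.2, 183.7]
eef_rot: [-3.032, 1.57, -2.993]
force: [-0.6, -0.8, 0.6]
finger_gap: 30.1
```

```bash
python3 -c "
from h import *
where()
c=snap('top'); cv2.imwrite('pics/t9.png',cv2.resize(c['color'][130:230,200:340,::-1],(800,571),interpolation=cv2.INTER_CUBIC))
c=snap('side'); cv2.imwrite('pics/s9.png',cv2.resize(c['color'][100:250,130:330,::-1],(800,600),interpolation=cv2.INTER_CUBIC))
"
```

```text
t 17.13 tcp [554.1   4.2 183.7] heading deg 2.27 tilt [-1.    -0.    -0.001] F [-0.6 -0.8  0.6] gap 30.1 j [ 0.36  0.41 -0.51 -0.   -0.66 -1.89]
```

View pics/t9.png

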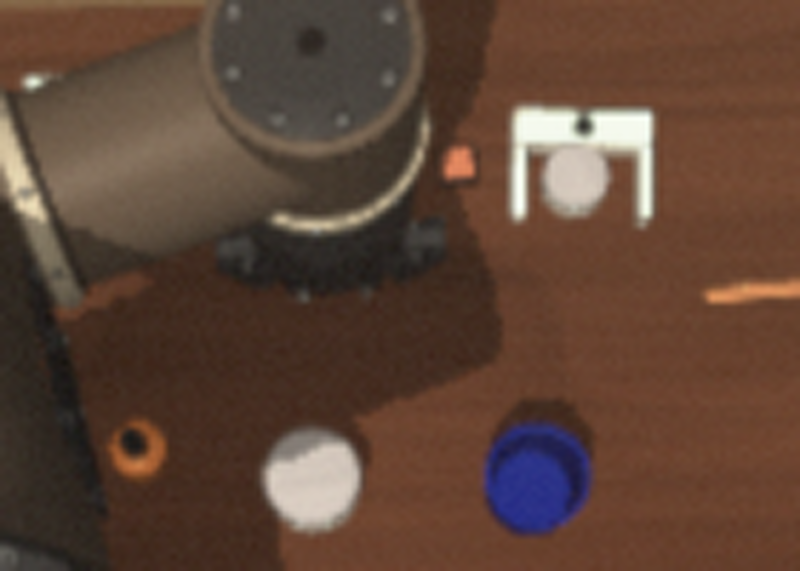

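View pics/s9.png

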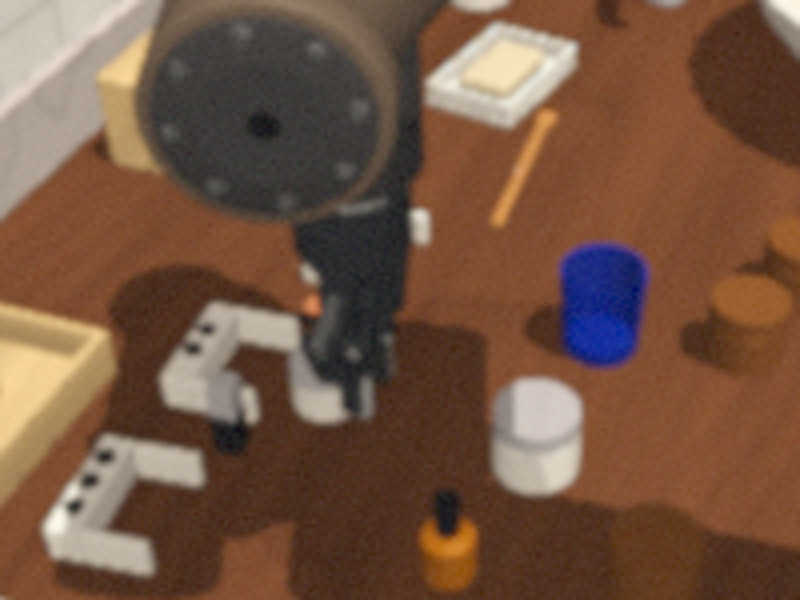

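```bash
python3 -c "
from h import *
c=dict(np.load('pics/top.npz'));P=cloud(c)
for v in range(168,182,2): print(v,[tuple(P[v,u].round().astype(int)) for u in (239,241,243,246,272,275,277)])
c=dict(np.load('pics/side.npz'));P=cloud(c)
# outline of gripper low points near tool: 
m=(P[...,2]>12)&(P[...,2]<150)&(abs(P[...,0]-555)<30)&(abs(P[...,1]-4)<90)
q=P[m]
for z in range(15,150,10):
    s=q[(q[:,2]>z-5)&(q[:,2]<=z+5)]
    if len(s): print(z,len(s),'y',s[:,1].min().round(),s[:,1].max().round(),'x',s[:,0].min().round(),s[:,0].max().round())
"
```

```text
168 [(np.int64(492), np.int64(45), np.int64(394)), (np.int64(492), np.int64(40), np.int64(393)), (np.int64(494), np.int64(36), np.int64(386)), (np.int64(496), np.int64(28), np.int64(379)), (np.int64(598), np.int64(-44), np.int64(-3)), (np.int64(568), np.int64(-52), np.int64(106)), (np.int64(567), np.int64(-59), np.int64(111))]
170 [(np.int64(490), np.int64(46), np.int64(383)), (np.int64(492), np.int64(41), np.int64(376)), (np.int64(530), np.int64(45), np.int64(230)), (np.int64(518), np.int64(34), np.int64(276)), (np.int64(559), np.int64(-42), np.int64(116)), (np.int64(561), np.int64(-52), np.int64(110)), (np.int64(560), np.int64(-59), np.int64(111))]
172 [(np.int64(555), np.int64(65), np.int64(112)), (np.int64(554), np.int64(58), np.int64(115)), (np.int64(553), np.int64(52), np.int64(119)), (np.int64(519), np.int64(35), np.int64(250)), (np.int64(553), np.int64(-42), np.int64(116)), (np.int64(554), np.int64(-52), np.int64(109)), (np.int64(553), np.int64(-58), np.int64(111))]
174 [(np.int64(549), np.int64(65), np.int64(110)), (np.int64(549), np.int64(59), np.int64(110)), (np.int64(546)
[... 950 characters left out ...]
nt64(2)), (np.int64(555), np.int64(59), np.int64(1)), (np.int64(539), np.int64(45), np.int64(66)), (np.int64(554), np.int64(-44), np.int64(-5)), (np.int64(554), np.int64(-54), np.int64(-3)), (np.int64(554), np.int64(-61), np.int64(-5))]
15 39 y -19.0 33.0 x 544.0 584.0
25 52 y -12.0 34.0 x 544.0 584.0
35 53 y -13.0 35.0 x 543.0 585.0
45 24 y -17.0 33.0 x 543.0 570.0
55 24 y -37.0 50.0 x 541.0 561.0
65 58 y -47.0 56.0 x 540.0 565.0
75 55 y -45.0 60.0 x 538.0 564.0
85 71 y -56.0 65.0 x 537.0 566.0
95 61 y -46.0 69.0 x 537.0 572.0
105 89 y -16.0 72.0 x 535.0 574.0
115 100 y -6.0 69.0 x 535.0 574.0
125 44 y 16.0 46.0 x 543.0 561.0
135 32 y 24.0 44.0 x 526.0 563.0
145 67 y 24.0 43.0 x 525.0 581.0
```

Knuckles reach ±50 mm at lipstick-top height, so I raise the tips 7 mm for more clearance, then push in.

>>> jog_arm(
  series=[
    [0, 0, -3, 0, 0, 0, 0.35],
    [-7, 0, 0, 0, 0, 0, 0.35],
    [0, 0, 3, 0, 0, 0, 0.35],
    [0, -0.3, 5, 0, 0, 0, 0.35],
    [0, -0.4, 8, 0, 0, 0, 0.35],
  ],
)

```text
time_s: 17.65
eef_pos: [567.2, 3.2, 191.1]
eef_rot: [2.642, 1.571, 2.687]
force: [-3.2, -0.7, 2.7]
finger_gap: 29.9
```

>>> jog_arm(
  series=[
    [0, -0.4, 8, 0, 0, 0, 0.35],
    [0, -0.4, 8, 0, 0, 0, 0.35],
    [0, -0.4, 8, 0, 0, 0, 0.35],
    [0, -0.3, 7, 0, 0, 0, 0.35],
    [0, -0.3, 5, 0, 0, 0, 0.35],
  ],
)

```text
time_s: 18.07
eef_pos: [604.3, 3.1, 190.5]
eef_rot: [-2.6, 1.571, -2.556]
force: [-3.2, -0.3, 3.7]
finger_gap: 29.8
```

>>> jog_arm(
  series=[
    [0, 0, 3, 0, 0, 0, 0.35],
    [0, 0, 3, 0, 0, 0, 0.35],
    [0, 0, 2, 0, 0, 0, 0.35],
  ],
)

```text
time_s: 18.32
eef_pos: [611.6, 3.5, 190.6]
eef_rot: [-0.144, 1.571, -0.1]
force: [-1.1, 0.4, 1.2]
finger_gap: 29.8
```

```bash
python3 -c "
from h import *
where()
c=snap('side'); cv2.imwrite('pics/s10.png',cv2.resize(c['color'][130:230,150:270,::-1],(720,600),interpolation=cv2.INTER_CUBIC))
"
```

```text
t 18.32 tcp [611.6   3.5 190.6] heading deg 2.52 tilt [-1. -0.  0.] F [-1.1  0.4  1.2] gap 29.8 j [ 0.32  0.47 -0.37  0.   -0.73 -1.85]
```

View pics/s10.png

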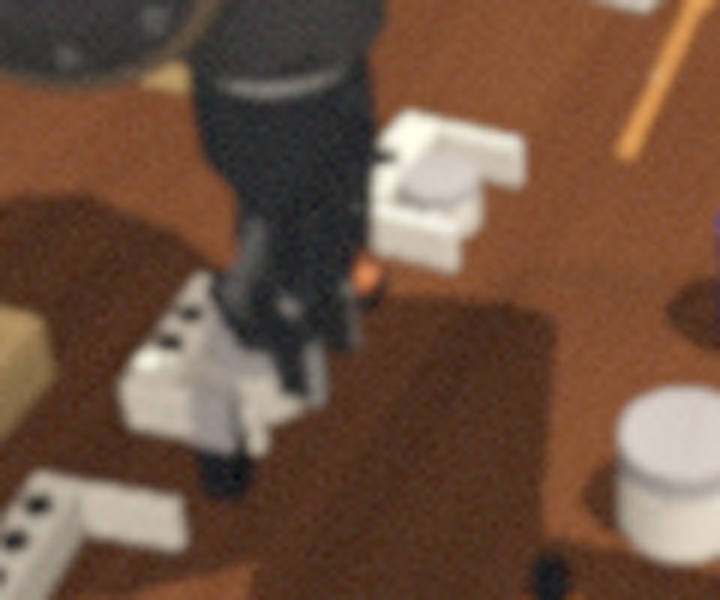

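>>> jog_arm(
  series=[
    [0, 0, 2, 0, 0, 0, 0.35],
    [0, 0, 1.5, 0, 0, 0, 0.35],
    [0, 0, 0, 0, 0, 0, 0.35],
  ],
)

```text
time_s: 18.62
eef_pos: [615.2, 3.8, 190.7]
eef_rot: [0.188, 1.57, 0.232]
force: [0.3, 0.3, -0.6]
finger_gap: 29.9
```

>>> jog_arm(
  series=[
    [0, 0, 1, 0, 0, 0, 0.35],
    [0, 0, 0, 0, 0, 0, 0.35],
  ],
)

```text
time_s: 18.78
eef_pos: [616.0, 3.8, 190.7]
eef_rot: [0.308, 1.571, 0.352]
force: [-0.3, 0.3, 1.0]
finger_gap: 29.8
```

>>> jog_arm(
  series=[
    [0, 0, 1, 0, 0, 0, 0.35],
    [0, 0, 0, 0, 0, 0, 0.35],
  ],
)

```text
time_s: 18.95
eef_pos: [616.5, 3.8, 190.6]
eef_rot: [-3.057, 1.57, -3.013]
force: [-3.1, -0.1, 0.8]
finger_gap: 29.9
```

>>> jog_arm(
  series=[
    [0, 0, 1, 0, 0, 0, 0.35],
    [0, 0, 0, 0, 0, 0, 0.35],
  ],
)

```text
time_s: 19.12
eef_pos: [616.9, 3.7, 190.5]
eef_rot: [-3.048, 1.568, -3.005]
force: [-6.8, 1.5, 3.8]
finger_gap: 30.1
```

>>> jog_arm(
  series=[
    [0, 0, 0.5, 0, 0, 0, 0.35],
    [0, 0, 0, 0, 0, 0, 0.35],
  ],
)

```text
time_s: 19.28
eef_pos: [617.0, 3.7, 190.5]
eef_rot: [-3.045, 1.567, -3.001]
force: [-7.3, 1.1, 5.0]
finger_gap: 29.9
```

Medium is home (−7 N against the wall). Retreating and moving to the large pot.

>>> jog_arm(
  series=[
    [0, 0, -3, 0, 0, 0, 0.35],
    [0, 0, -7, 0, 0, 0, 0.35],
    [0, 0, -17, 0, 0, 0, 0.35],
    [0, 0, -18, 0, 0, 0, 0.35],
    [-20, 0, 0, 0, 0, 0, 0.42],
  ],
)

```text
time_s: 19.7
eef_pos: [569.0, 1.0, 207.4]
eef_rot: [-3.037, 1.563, -2.994]
force: [-1.2, 0.0, -1.4]
finger_gap: 35.4
```

>>> jog_arm(
  series=[
    [-25, 0, 0, -0.119, 0, 0, 0.42],
    [-25, 0, 0, -0.119, 0, 0, 0.42],
    [-20, 0, 0, -0.119, 0, 0, 0.42],
    [0, 0, 0, -0.119, 0, 0, 0.42],
    [0, 0, 0, -0.119, 0, 0, 0.42],
  ],
)

```text
time_s: 20.12
eef_pos: [573.8, 2.0, 282.8]
eef_rot: [-0.361, 1.566, 0.284]
force: [-0.1, 0.2, -1.0]
finger_gap: 35.9
```

>>> jog_arm(
  series=[
    [0, 0, 0, -0.119, 0, 0, 0.42],
    [0, 0, 0, -0.119, 0, 0, 0.42],
    [0, 20, -20.5, 0, 0, 0, 0.42],
    [0, 25, -25.5, 0, 0, 0, 0.42],
    [0, 25, -25.5, 0, 0, 0, 0.42],
  ],
)

```text
time_s: 20.53
eef_pos: [472.8, -8.6, 280.2]
eef_rot: [-0.883, 1.57, -0.007]
force: [0.3, 0.9, 0.9]
finger_gap: 35.8
```

>>> jog_arm(
  series=[
    [0, 25, -25.5, 0, 0, 0, 0.42],
    [0, 15, -15, 0, 0, 0, 0.42],
    [0, 10, -12, 0, 0, 0, 0.42],
    [0, 0, 0, 0, 0, 0, 0.42],
  ],
)

```text
time_s: 20.87
eef_pos: [398.7, -17.6, 280.9]
eef_rot: [0.086, 1.57, 0.963]
force: [-0.6, -0.9, 0.2]
finger_gap: 36.0
```

```bash
python3 -c "
from h import *
to(400,-15.5,194); arc(5,-.087,32.4);arc(9,.0873,32.4);arc(6,-.1,32.4)
c=snap('top'); tops(c); cv2.imwrite('pics/t11.png',cv2.resize(c['color'][130:230,180:320,::-1],(800,571),interpolation=cv2.INTER_CUBIC))
c=snap('side'); cv2.imwrite('pics/s11.png',cv2.resize(c['color'][100:250,150:350,::-1],(800,600),interpolation=cv2.INTER_CUBIC))
" | egrep -v 'xy 8'
```

```text
t 20.87 tcp [398.7 -17.6 280.9] heading deg 50.24 tilt [-1.     0.     0.001] F [-0.6 -0.9  0.2] gap 36.0 j [ 0.46  0.02 -0.74 -0.   -0.81 -1.15]
dx 86.9 dy 0.4 dz 2.4
arc row dy 2.60 dz 5.12 rx 0.0870
arc row dy -2.43 dz 9.11 rx -0.0873
arc row dy 2.93 dz 6.15 rx 0.1000
  comp px [143. 115.] z64 xy 796 416 r 13 [182 173 159]
  comp px [ 85. 159.] z68 xy 657 652 r 109 [104  75  50]
  comp px [427. 138.] z68 xy 693 -591 r 31 [151 140 124]
  comp px [216. 148.] z29 xy 655 150 r 52 [200 201 185]
  comp px [257. 149.] z39 xy 645 6 r 23 [206 201 187]
  comp px [383. 148.] z25 xy 652 -435 r 54 [213 211 195]
  comp px [160. 155.] z71 xy 630 342 r 25 [142 127 108]
  comp px [301. 157.] z30 xy 623 -148 r 50 [205 201 186]
  comp px [396. 166.] z24 xy 611 -462 r 55 [211 208 191]
  comp px [167. 166.] z70 xy 610 328 r 36 [141 130 115]
  comp px [385. 160.] z26 xy 615 -436 r 41 [238 227 183]
  comp px [239. 158.] z60 xy 624 69 r 11 [147 135 125]
  comp px [146. 185.] z65 xy 533 389 r 7 [51 37 26]
  comp px [294. 212.] z69 xy 425 -112 r 31 [39 39 93]
```

View pics/t11.png

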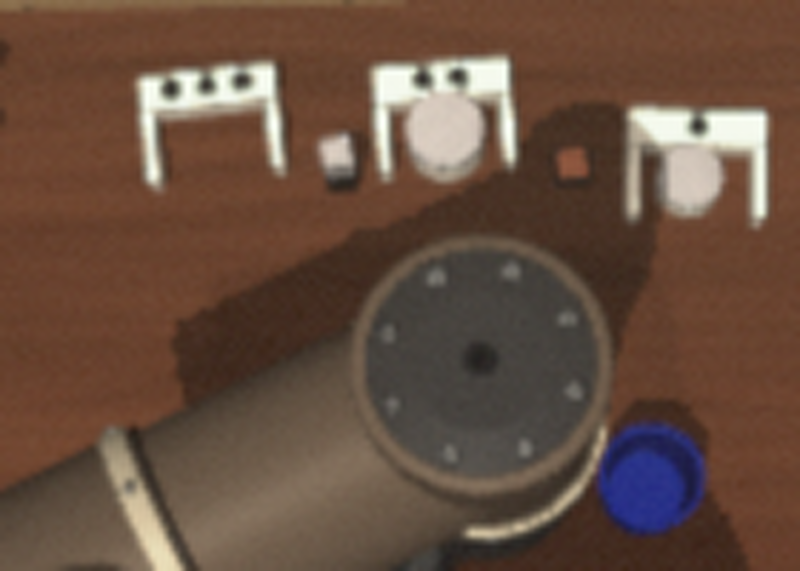

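View pics/s11.png

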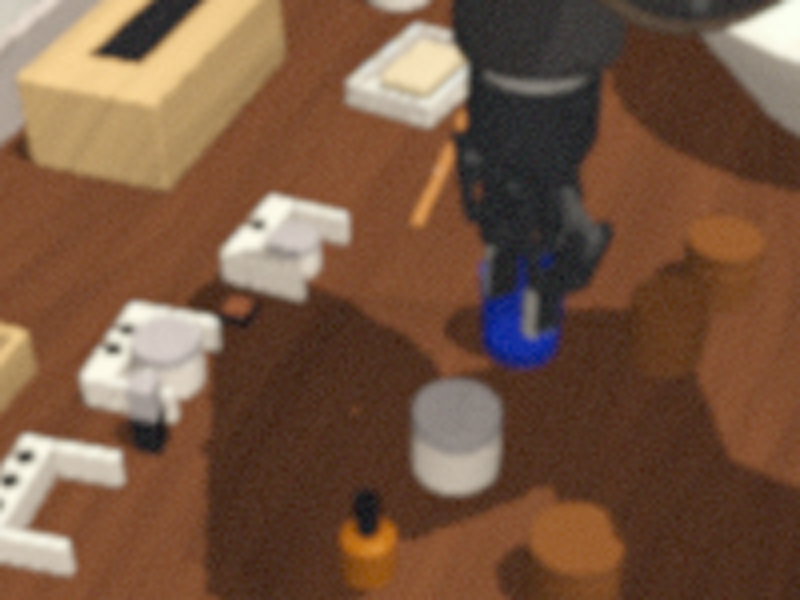

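Both pots sit home: medium at crop (445,130), small at (690,175). Descending behind the large white pot at (457,435) in the side view, which is white porcelain with a steel lid, not one of the brown or black ones.

>>> jog_arm(
  series=[
    [30, 0, 0, 0, 0, 0, 0.42],
    [26, 0, 0, 0, 0, 0, 0.42],
    [20, 0, 0, 0, 0, 0, 0.42],
    [11, 0, 0, 0, 0, 0, 0.42],
    [0, 0, 5, 0, 0, 0, 0.42],
  ],
)

```text
time_s: 21.38
eef_pos: [404.7, -13.3, 191.4]
eef_rot: [2.682, 1.566, -2.725]
force: [-0.8, 0.4, 0.2]
finger_gap: 35.8
```

>>> jog_arm(
  series=[
    [0, 0, 4, 0, 0, 0, 0.42],
    [0, 0, 3, 0, 0, 0, 0.42],
    [0, 0, 3, 0, 0, 0, 0.42],
    [0, 0, 3, 0, 0, 0, 0.42],
  ],
)

```text
time_s: 21.72
eef_pos: [413.8, -2.5, 194.4]
eef_rot: [-0.426, 1.57, 0.451]
force: [-0.8, -0.7, 0.1]
finger_gap: 36.2
```

>>> jog_arm(
  series=[
    [0, 2.6, 5.1, 0.087, 0, 0, 0.42],
    [0, 2.6, 5.1, 0.087, 0, 0, 0.42],
    [0, 2.6, 5.1, 0.087, 0, 0, 0.42],
  ],
)

```text
time_s: 21.97
eef_pos: [418.7, 13.8, 194.3]
eef_rot: [-0.076, 1.57, 0.535]
force: [-1.5, -0.6, -0.3]
finger_gap: 35.6
```

```bash
python3 -c "
from h import *
where()
c=snap('side'); cv2.imwrite('pics/s12.png',cv2.resize(c['color'][130:280,150:350,::-1],(800,600),interpolation=cv2.INTER_CUBIC))
c=snap('top'); cv2.imwrite('pics/t12.png',cv2.resize(c['color'][150:250,180:320,::-1],(800,571),interpolation=cv2.INTER_CUBIC))
"
```

```text
t 21.97 tcp [418.7  13.8 194.3] heading deg 35.05 tilt [-1.    -0.     0.001] F [-1.5 -0.6 -0.3] gap 35.6 j [ 0.51  0.21 -0.8  -0.   -0.56 -1.47]
```

View pics/s12.png

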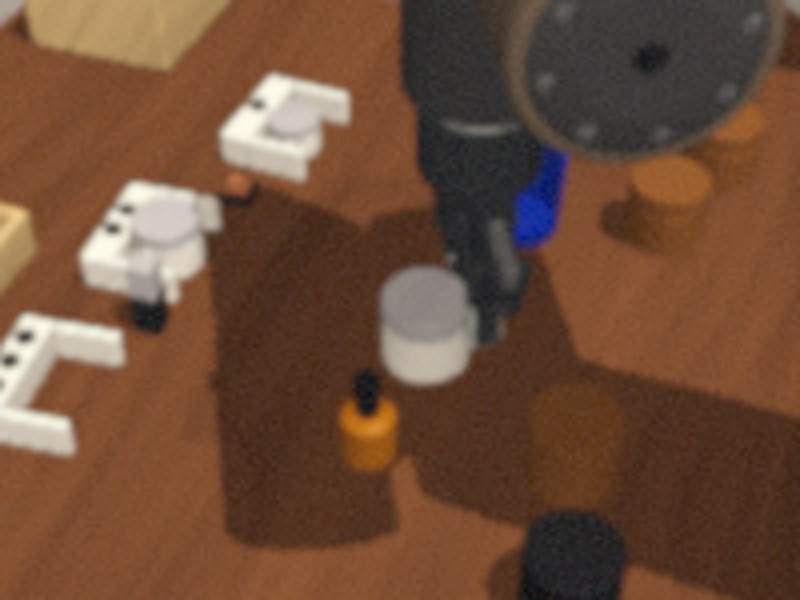

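View pics/t12.png

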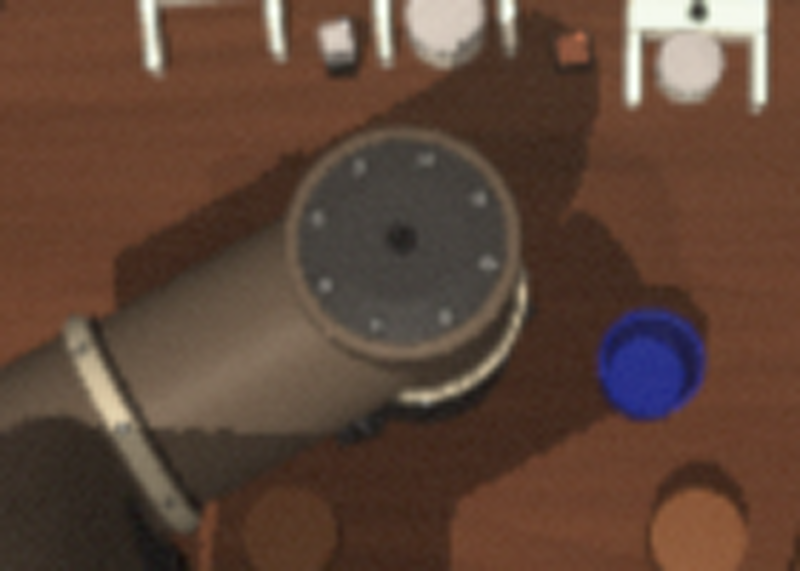

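The pot is nested at (425,325) in the side view, clear of the varnish. Continuing.

>>> jog_arm(
  series=[
    [0, 0, 6, 0, 0, 0, 0.42],
    [0, 0, 8, 0, 0, 0, 0.42],
    [0, 0, 9, 0, 0, 0, 0.42],
    [0, 0, 9, 0, 0, 0, 0.42],
    [0, 0, 7, 0, 0, 0, 0.42],
  ],
)

```text
time_s: 22.48
eef_pos: [451.5, 36.5, 193.8]
eef_rot: [-0.68, 1.571, -0.063]
force: [-3.3, -2.3, 4.2]
finger_gap: 35.8
```

>>> jog_arm(
  series=[
    [0, -2.4, 9.1, -0.0873, 0, 0, 0.42],
    [0, -2.4, 9.1, -0.0873, 0, 0, 0.42],
    [0, -2.4, 9.1, -0.0873, 0, 0, 0.42],
    [0, -2.4, 9.1, -0.0873, 0, 0, 0.42],
    [0, -2.4, 9.1, -0.0873, 0, 0, 0.42],
  ],
)

```text
time_s: 22.9
eef_pos: [491.8, 60.1, 193.6]
eef_rot: [-1.222, 1.57, -0.165]
force: [-1.3, -3.0, 2.7]
finger_gap: 36.2
```

>>> jog_arm(
  series=[
    [0, 0, 8, 0, 0, 0, 0.42],
    [0, 0, 6, 0, 0, 0, 0.42],
  ],
)

```text
time_s: 23.07
eef_pos: [498.5, 72.6, 193.6]
eef_rot: [-1.209, 1.57, -0.159]
force: [-2.0, -3.2, 3.7]
finger_gap: 35.9
```

```bash
python3 -c "
from h import *
p,h=where(); print('pot', p[0]+32.4*np.cos(h), p[1]+32.4*np.sin(h))
c=snap('side'); cv2.imwrite('pics/s13.png',cv2.resize(c['color'][130:280,120:320,::-1],(800,600),interpolation=cv2.INTER_CUBIC))
"
```

```text
t 23.07 tcp [498.5  72.6 193.6] heading deg 60.17 tilt [-1. -0.  0.] F [-2.  -3.2  3.7] gap 35.9 j [ 0.54  0.33 -0.62  0.   -0.63 -1.06]
pot 514.5785130248327 100.6661054373362
```

View pics/s13.png

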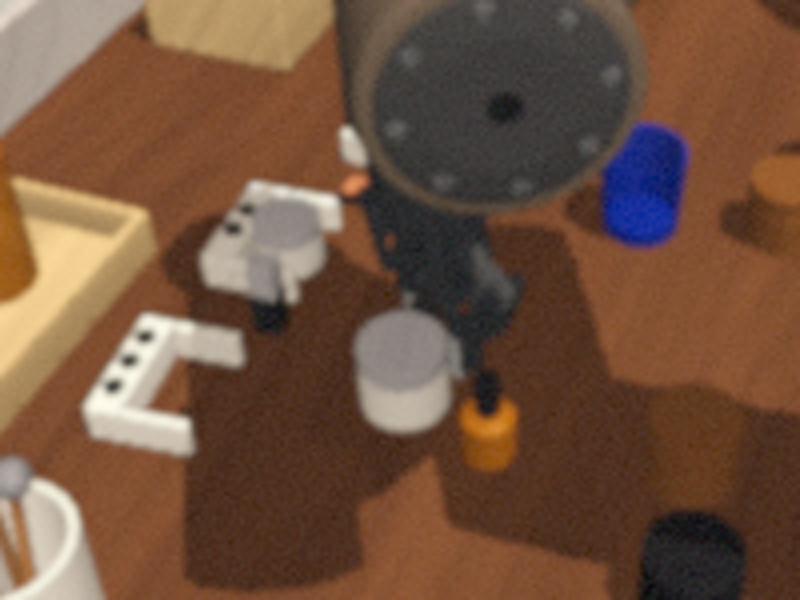

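>>> jog_arm(
  series=[
    [0, 0, 7, 0, 0, 0, 0.42],
    [0, 0, 8, 0, 0, 0, 0.42],
    [0, 0, 5, 0, 0, 0, 0.42],
    [0, 2.9, 6.1, 0.1, 0, 0, 0.42],
    [0, 2.9, 6.1, 0.1, 0, 0, 0.42],
  ],
)

```text
time_s: 23.53
eef_pos: [509.3, 103.3, 193.6]
eef_rot: [0.417, 1.57, 1.265]
force: [-0.6, 0.5, 1.3]
finger_gap: 35.8
```

>>> jog_arm(
  series=[
    [0, 2.9, 6.1, 0.1, 0, 0, 0.42],
    [0, 2.9, 6.1, 0.1, 0, 0, 0.42],
    [0, 2.9, 6.1, 0.1, 0, 0, 0.42],
    [0, 2.9, 6.1, 0.1, 0, 0, 0.42],
    [0, 2.9, 6.1, 0.1, 0, 0, 0.42],
  ],
)

```text
time_s: 23.95
eef_pos: [524.5, 133.3, 193.7]
eef_rot: [0.834, 1.57, 1.181]
force: [-1.5, -0.3, -0.1]
finger_gap: 35.9
```

>>> jog_arm(
  series=[
    [0, 2.9, 6.1, 0.1, 0, 0, 0.42],
    [0, 2.9, 6.1, 0.1, 0, 0, 0.42],
    [0, 2.9, 6.1, 0.1, 0, 0, 0.42],
    [0, 0, 0, 0, 0, 0, 0.42],
  ],
)

```text
time_s: 24.28
eef_pos: [541.0, 146.7, 193.7]
eef_rot: [0.507, 1.569, 0.555]
force: [0.6, 0.1, 0.8]
finger_gap: 36.1
```

```bash
python3 -c "
from h import *
p,h=where(); print('pot', p[0]+32.4*np.cos(h), p[1]+32.4*np.sin(h))
c=snap('side'); cv2.imwrite('pics/s14.png',cv2.resize(c['color'][130:280,120:320,::-1],(800,600),interpolation=cv2.INTER_CUBIC))
c=snap('top'); cv2.imwrite('pics/t14.png',cv2.resize(c['color'][130:230,160:300,::-1],(800,571),interpolation=cv2.INTER_CUBIC))
"
```

```text
t 24.28 tcp [541.  146.7 193.7] heading deg 2.77 tilt [-1.     0.001  0.001] F [0.6 0.1 0.8] gap 36.1 j [ 0.61  0.4  -0.49  0.   -0.68 -2.14]
pot 573.349531868344 148.2413461639323
```

View pics/s14.png

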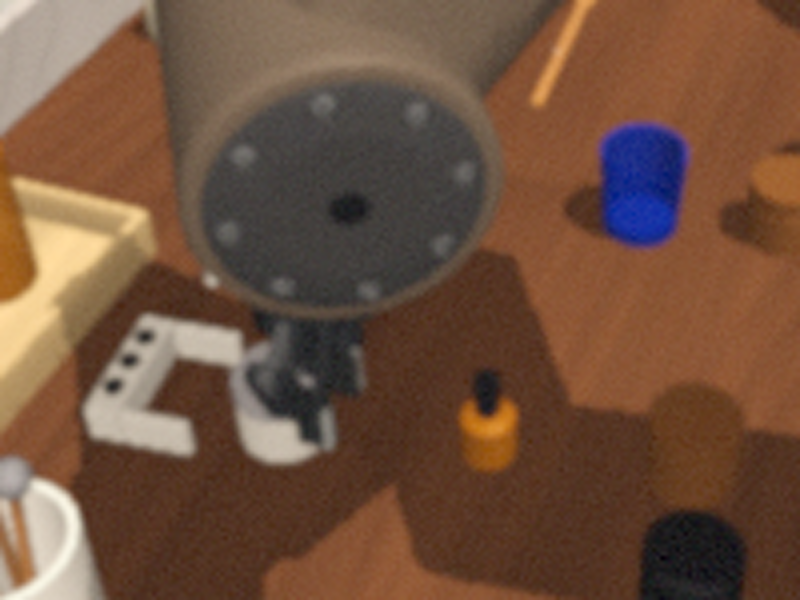

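View pics/t14.png

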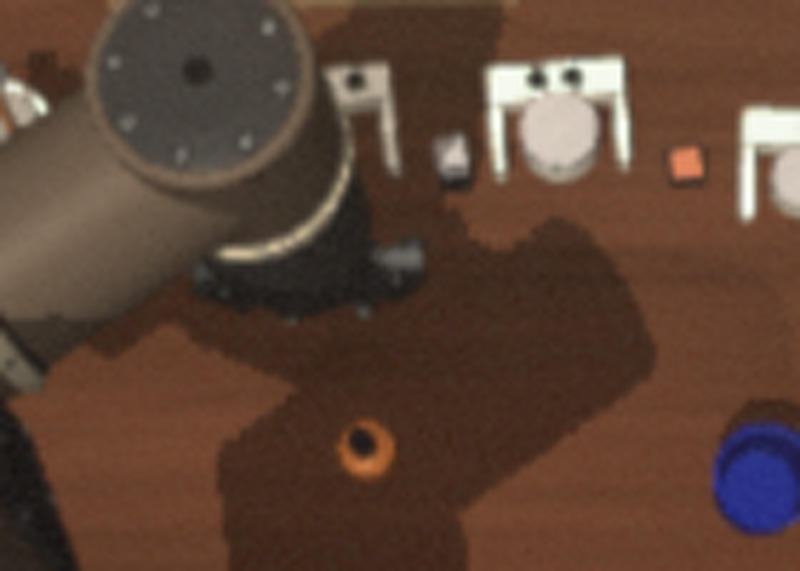

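```bash
python3 -c "
from h import *
c=dict(np.load('pics/top.npz'));P=cloud(c)
m=(P[...,0]>480)&(P[...,0]<720)&(P[...,1]>140)&(P[...,1]<420)&(P[...,2]>120)
q=P[m]; 
for a in range(480,720,40):
  s=q[(q[:,0]>=a)&(q[:,0]<a+40)]
  for b in range(140,420,40):
    t=s[(s[:,1]>=b)&(s[:,1]<b+40)]
    if len(t)>5: print(a,b,len(t),t[:,2].min().round(),t[:,2].max().round())
"
```

```text
480 140 473 155.0 461.0
480 180 271 229.0 459.0
480 220 187 414.0 444.0
480 260 70 410.0 442.0
520 140 265 453.0 462.0
520 180 156 121.0 460.0
520 220 20 410.0 431.0
560 140 149 451.0 461.0
560 180 12 451.0 457.0
560 300 16 158.0 167.0
600 300 45 124.0 194.0
600 340 46 122.0 182.0
```

The arm links are at about 340 mm or higher near the brushes, so they pass clear. Final push into stall 3.

>>> jog_arm(
  series=[
    [0, 0, 5, 0, 0, 0, 0.42],
    [0, 0, 8, 0, 0, 0, 0.42],
    [0, 0, 8, 0, 0, 0, 0.42],
    [0, 0, 6, 0, 0, 0, 0.42],
    [0, 0, 3, 0, 0, 0, 0.42],
  ],
)

```text
time_s: 24.8
eef_pos: [571.0, 146.8, 193.6]
eef_rot: [0.063, 1.57, 0.116]
force: [-1.6, 1.0, 0.1]
finger_gap: 35.8
```

```bash
python3 -c "
from h import *
p,h=where(); print('pot', p[0]+32.4*np.cos(h), p[1]+32.4*np.sin(h))
c=snap('side'); cv2.imwrite('pics/s15.png',cv2.resize(c['color'][190:270,130:230,::-1],(750,600),interpolation=cv2.INTER_CUBIC))
"
```

```text
t 24.8 tcp [571.  146.8 193.6] heading deg 3.01 tilt [-1.  0.  0.] F [-1.6  1.   0.1] gap 35.8 j [ 0.58  0.44 -0.42  0.   -0.71 -2.1 ]
pot 603.3711275525179 148.52667140308117
```

View pics/s15.png

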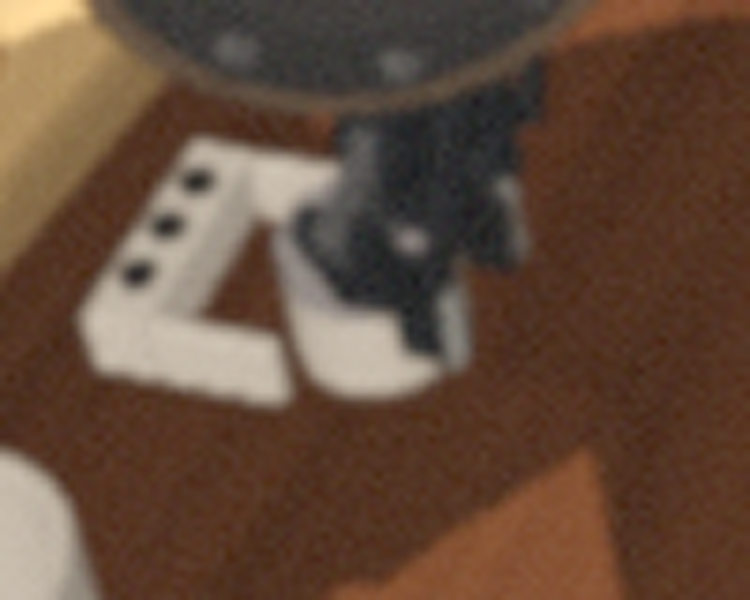

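```bash
python3 -c "
from h import *
c=dict(np.load('pics/side.npz')); im=cv2.imread('pics/s15.png')
def dr(pts,col):
    uv=cv2.projectPoints(np.array(pts,float),np.array(c['rvec'],float),np.array(c['tvec'],float),c['camera_matrix'],None)[0][:,0]
    uv=((uv-[130,190]+.5)*7.5-.5).astype(np.int32); cv2.polylines(im,[uv.reshape(-1,1,2)],True,col,1)
t=np.linspace(0,6.28,60)
for z in(0,50): dr(np.c_[603.4+28*np.cos(t),148.5+28*np.sin(t),0*t+z],(0,255,0))
q=(669.3,152.7,.048)
def T(x,y,z): return [q[0]+np.cos(q[2])*x-np.sin(q[2])*y,q[1]+np.sin(q[2])*x+np.cos(q[2])*y,z]
U=[(-45,42),(22,42),(22,-42),(-45,-42),(-45,-35),(0,-35),(0,35),(-45,35)]
for z in(0,26): dr([T(x,y,z) for x,y in U],(0,0,255))
cv2.imwrite('pics/s15o.png',im)"
```

```text
(no output)
```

View pics/s15o.png

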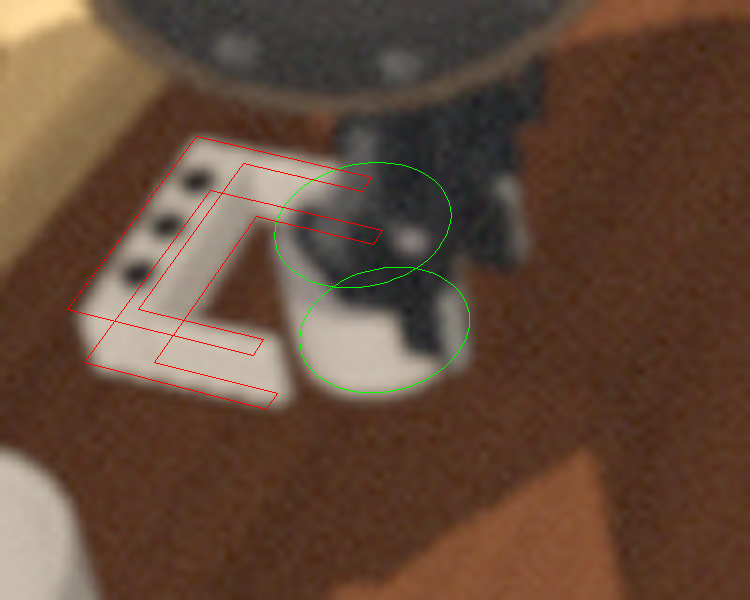

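```bash
python3 -c "
from h import *
c=dict(np.load('pics/top.npz'))
for nm,pts in (('s3',[(137,78),(275,63),(150,188),(285,175)]),('s2',[(370,68),(510,57),(383,180),(515,170)]),('s1',[(628,108),(768,110),(633,221),(762,226)])):
    W=np.array([w(c,180+(u+.5)/5.714-.5,130+(v+.5)/5.714-.5,26)[:2] for u,v in pts]); print(nm,W.round(1).tolist())
    bv=W[0]-W[1]; print(' back len',np.linalg.norm(bv).round(1),'yaw from back',np.arctan2(-bv[0],bv[1]).round(3), 'sides', [np.arctan2(*(W[a]-W[b])[::-1]).round(3) for a,b in((0,2),(1,3))], 'side len',[np.linalg.norm(W[a]-W[b]).round(1) for a,b in((0,2),(1,3))])
# refit against stored t11 image (upsampled -> native)
im=cv2.resize(cv2.imread('pics/t11.png'),(140,100),interpolation=cv2.INTER_AREA)[:,:,::-1]
c['color']=np.zeros_like(c['color']); c['color'][130:230,180:320]=im
import h
from scipy.optimize import minimize
for n,x,y in((3,669,152),(2,672,8),(1,639,-147)):
    best=None
    for yaw in(-.1,-.05,0,.05,.1):
        pass
    try: print(n,fitstall(c,x,y))
    except Exception as e: print(n,e)
"
```

```text
s3 [[684.7, 197.1], [692.9, 111.3], [613.8, 187.8], [620.7, 104.7]]
 back len 86.2 yaw from back 0.095 sides [np.float64(0.13), np.float64(0.091)] side len [np.float64(71.5), np.float64(72.5)]
s2 [[688.6, 52.3], [694.2, -34.5], [616.5, 44.5], [621.5, -36.5]]
 back len 86.9 yaw from back 0.064 sides [np.float64(0.108), np.float64(0.027)] side len [np.float64(72.5), np.float64(72.7)]
s1 [[660.0, -106.5], [657.2, -192.2], [588.1, -107.7], [583.8, -185.8]]
 back len 85.7 yaw from back -0.032 sides [np.float64(0.017), np.float64(-0.087)] side len [np.float64(71.8), np.float64(73.7)]
3 (array([6.68678115e+02, 1.53102856e+02, 4.23996175e-02]), np.float64(0.7693229478729778))
2 (array([6.70100150e+02, 8.08119014e+00, 5.91808203e-02]), np.float64(0.5716177598104133))
1 (array([ 6.36775175e+02, -1.49062169e+02, -3.96106311e-02]), np.float64(0.6224284609435422))
```

Corner measurement shows stall 3 yawed about 0.10 rad (my first fit under-read it), but the pot still sits within the mouth with about 6 mm each side. Straight ahead stays near the stall axis.

>>> jog_arm(
  series=[
    [0, -0.2, 5, -0.02, 0, 0, 0.42],
    [0, -0.2, 7, -0.02, 0, 0, 0.42],
    [0, -0.2, 7, 0, 0, 0, 0.42],
    [0, -0.2, 6, 0, 0, 0, 0.42],
    [0, 0, 4, 0, 0, 0, 0.42],
  ],
)

```text
time_s: 25.27
eef_pos: [599.6, 148.4, 193.7]
eef_rot: [-0.046, 1.571, 0.046]
force: [-0.7, -0.5, 0.6]
finger_gap: 35.9
```

>>> jog_arm(
  series=[
    [0, 0, 2, 0, 0, 0, 0.42],
    [0, 0, 1.5, 0, 0, 0, 0.42],
    [0, 0, 0, 0, 0, 0, 0.42],
  ],
)

```text
time_s: 25.52
eef_pos: [602.5, 148.7, 193.6]
eef_rot: [-0.891, 1.571, -0.798]
force: [-0.7, -0.4, -0.2]
finger_gap: 35.8
```

>>> jog_arm(
  series=[
    [0, 0, 1.5, 0, 0, 0, 0.42],
    [0, 0, 0, 0, 0, 0, 0.42],
  ],
)

```text
time_s: 25.68
eef_pos: [603.8, 148.9, 193.7]
eef_rot: [0.113, 1.571, 0.205]
force: [-0.8, -0.1, -0.7]
finger_gap: 35.8
```

```bash
python3 -c "
from h import *
p,h=where(); print('pot', p[0]+32.4*np.cos(h), p[1]+32.4*np.sin(h))
c=snap('side'); cv2.imwrite('pics/s16.png',cv2.resize(c['color'][190:270,130:230,::-1],(750,600),interpolation=cv2.INTER_CUBIC))
"
```

```text
t 25.68 tcp [603.8 148.9 193.7] heading deg 5.3 tilt [-1.  0.  0.] F [-0.8 -0.1 -0.7] gap 35.8 j [ 0.56  0.48 -0.35  0.   -0.75 -2.03]
pot 636.0739125645416 151.86199867090704
```

View pics/s16.png

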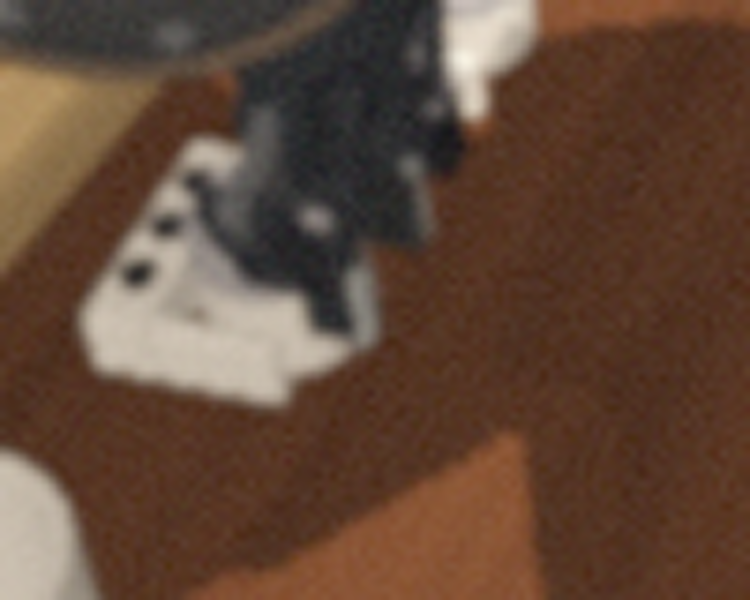

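>>> jog_arm(
  series=[
    [0, 0, 1.5, 0, 0, 0, 0.42],
    [0, 0, 0, 0, 0, 0, 0.42],
  ],
)

```text
time_s: 25.9
eef_pos: [605.4, 149.1, 193.8]
eef_rot: [0.247, 1.571, 0.339]
force: [-1.9, -0.1, -0.0]
finger_gap: 35.8
```

>>> jog_arm(
  series=[
    [0, 0, 1, 0, 0, 0, 0.42],
    [0, 0, 0, 0, 0, 0, 0.42],
  ],
)

```text
time_s: 26.07
eef_pos: [606.4, 149.1, 193.7]
eef_rot: [0.339, 1.571, 0.432]
force: [-1.6, -0.3, 0.2]
finger_gap: 36.0
```

>>> jog_arm(
  series=[
    [0, 0, 1, 0, 0, 0, 0.42],
    [0, 0, 0, 0, 0, 0, 0.42],
  ],
)

```text
time_s: 26.23
eef_pos: [607.0, 149.1, 193.6]
eef_rot: [-2.96, 1.57, -2.867]
force: [-2.7, -0.1, 1.1]
finger_gap: 35.8
```

>>> jog_arm(
  series=[
    [0, 0, 1, 0, 0, 0, 0.42],
    [0, 0, 0, 0, 0, 0, 0.42],
  ],
)

```text
time_s: 26.4
eef_pos: [607.4, 149.1, 193.6]
eef_rot: [-2.941, 1.568, -2.849]
force: [-7.5, -0.0, 5.2]
finger_gap: 36.0
```

>>> jog_arm(
  series=[
    [0, 0, 1, 0, 0, 0, 0.42],
    [0, 0, 0, 0, 0, 0, 0.42],
  ],
)

```text
time_s: 26.57
eef_pos: [607.8, 149.1, 193.5]
eef_rot: [-2.946, 1.567, -2.854]
force: [-10.7, 0.6, 7.0]
finger_gap: 36.0
```

Force rose to −10 N at the wall, so the large is home. Retreat and inspect.

>>> jog_arm(
  series=[
    [0, 0, -3, 0, 0, 0, 0.42],
    [0, 0, -7, 0, 0, 0, 0.42],
    [0, 0, -17, 0, 0, 0, 0.42],
    [0, 0, -18, 0, 0, 0, 0.42],
    [-20, 0, 0, 0, 0, 0, 0.42],
  ],
)

```text
time_s: 26.98
eef_pos: [560.5, 143.8, 210.5]
eef_rot: [-2.837, 1.564, -2.746]
force: [-1.0, -0.4, -0.4]
finger_gap: 35.9
```

>>> jog_arm(
  series=[
    [-35, 0, 0, 0, 0, 0, 0.42],
    [-35, 0, 0, 0, 0, 0, 0.42],
    [-35, 0, 0, 0, 0, 0, 0.42],
    [-25, 0, 0, 0, 0, 0, 0.42],
    [0, 0, -25, 0, 0, 0, 0.42],
  ],
)

```text
time_s: 27.4
eef_pos: [543.5, 144.2, 349.9]
eef_rot: [0.257, 1.559, 0.35]
force: [1.9, 0.4, 0.8]
finger_gap: 36.2
```

>>> jog_arm(
  series=[
    [0, 0, -30, 0, 0, 0, 0.42],
    [0, 0, -30, 0, 0, 0, 0.42],
    [0, 0, -30, 0, 0, 0, 0.42],
    [0, 0, -20, 0, 0, 0, 0.42],
    [0, 0, 0, 0, 0, 0, 0.42],
  ],
)

```text
time_s: 27.82
eef_pos: [426.8, 131.6, 344.1]
eef_rot: [1.031, 1.569, 1.124]
force: [-0.4, -0.3, -0.8]
finger_gap: 35.6
```

```bash
python3 -c "
from h import *
where()
c=snap('top'); tops(c); cv2.imwrite('pics/t17.png',cv2.resize(c['color'][130:230,180:320,::-1],(800,571),interpolation=cv2.INTER_CUBIC))
c=snap('side'); cv2.imwrite('pics/s17.png',cv2.resize(c['color'][120:270,110:310,::-1],(800,600),interpolation=cv2.INTER_CUBIC))
" | egrep -v 'xy 8'
```

```text
t 27.82 tcp [426.8 131.6 344.1] heading deg 5.33 tilt [-1.     0.001  0.001] F [-0.4 -0.3 -0.8] gap 35.6 j [ 0.74  0.03 -0.56 -0.   -0.98 -2.22]
  comp px [144. 115.] z63 xy 797 417 r 13 [186 177 163]
  comp px [ 85. 158.] z68 xy 656 654 r 108 [103  75  50]
  comp px [427. 138.] z68 xy 690 -589 r 29 [151 140 124]
  comp px [216. 152.] z52 xy 638 153 r 28 [181 174 161]
  comp px [257. 149.] z39 xy 644 6 r 24 [185 177 163]
  comp px [369. 152.] z26 xy 639 -388 r 28 [223 223 207]
  comp px [160. 156.] z68 xy 629 345 r 25 [141 126 107]
  comp px [301. 157.] z30 xy 624 -147 r 51 [215 213 199]
  comp px [390. 166.] z25 xy 616 -437 r 72 [213 211 195]
  comp px [385. 160.] z26 xy 614 -437 r 41 [239 228 183]
  comp px [239. 158.] z60 xy 624 71 r 11 [96 88 81]
  comp px [146. 185.] z70 xy 533 389 r 7 [52 39 28]
  comp px [294. 212.] z69 xy 425 -112 r 31 [40 38 93]
```

View pics/t17.png

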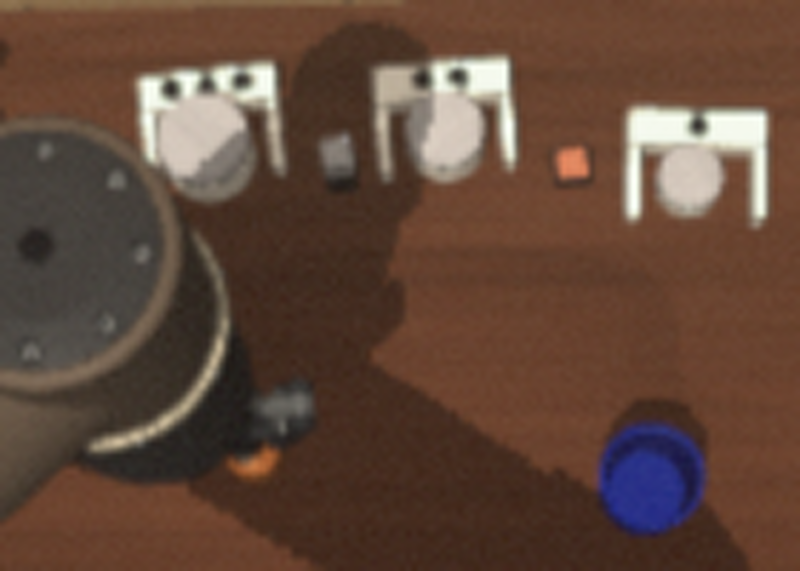

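View pics/s17.png

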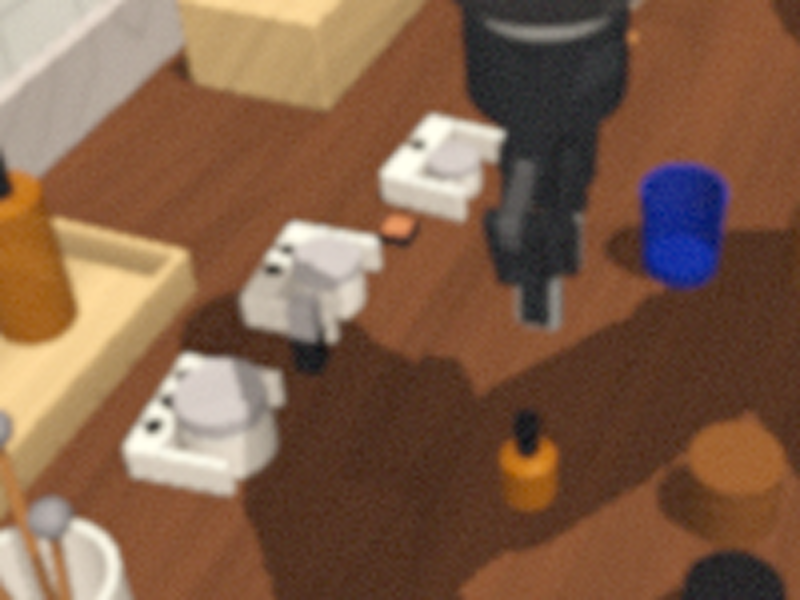

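All three look home, but I'll check the small and medium gaps in one enlarged crop and compare the bystanders' positions with the start.

```bash
python3 -c "
from h import *
c=dict(np.load('pics/side.npz')); a=c['color'][:,:,::-1]
A=cv2.resize(a[145:180,200:240],(400,350),interpolation=cv2.INTER_CUBIC);B=cv2.resize(a[170:210,165:210],(394,350),interpolation=cv2.INTER_CUBIC)
cv2.imwrite('pics/z18.png',np.hstack([A,B]))
c=dict(np.load('pics/top.npz')); P=cloud(c)
m=(P[...,2]>6)&(P[...,2]<200); n,l,st,ce=cv2.connectedComponentsWithStats(m.astype(np.uint8))
for nm,u,v in(('tumbler',294,213),('lipstick',239,157),('eyeshadow',280,159),('mascara',143,182),('varnish',224,210),('brush',160,157),('soap',385,160)):
    i=l[v,u]
    if i: q=P[l==i]; zt=np.percentile(q[:,2],95); print(nm,q[q[:,2]>zt-5][:,:2].mean(0).round(1),st[i,4])
"
```

```text
tumbler [ 426.4 -113.5] 250
eyeshadow [628.  -73.2] 36
mascara [536.7 393.4] 90
varnish [419.7 107.8] 41
brush [634.3 322.9] 527
soap [ 615.6 -438.2] 709
```

View pics/z18.png

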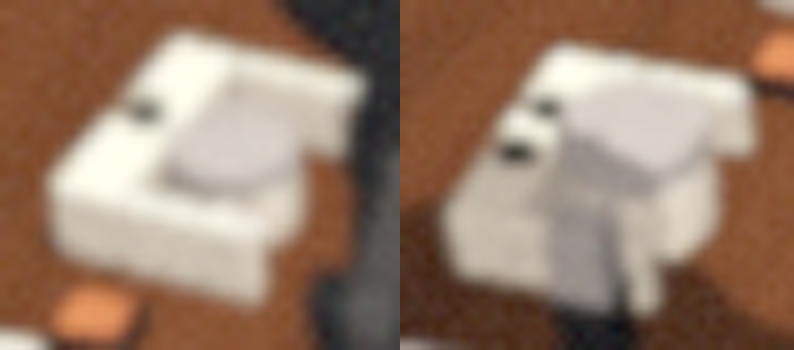

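```bash
python3 -c "
from rig import *
print(hand_in())"
```

```text
the job is handed in; nothing more can be done
None
```

All three pots are in their stalls, pushed in the order asked: small into one-dot, medium into two-dot, large into three-dot. I handed the job in at about 28 s; `hand_in()` reports no verdict.

**How I pushed:** the part-open jaws pressed each pot from behind only. Nothing was gripped, lifted or tipped.

**Pots against the back wall:**
- **Force:** each push ended when the force rose against the wall, at about 8 N (small), 7 N (medium) and 10 N (large).
- **Position:** the tool positions agreed with the stall measurements to about 1 mm.
- **Pictures:** the last side and top pictures show all three pots upright against their back walls.

**Bystanders:**
- The tumbler, eyeshadow, mascara, lipstick and soap dish measured within about 2 mm of where they started.
- The varnish was partly hidden by the gripper from above, and its top-view reading there was wrong. In the side view it had not moved.
- The brush pot's final reading was about 9 mm off in y. The top view of it was partly blocked, and the arm's links passed at about 340 mm or more near it. I did not check it separately.
- I did not measure the hair stick at the end.

**Disagreement:** my first fit of stall three under-read its turn (0.05 instead of about 0.10 rad). I caught this in the side view before the large pot went in. The pot went in slightly left of centre, about 2–3 mm, and clear of the side walls.

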